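# Jack up the desk shelf and hold it

### The arm

A 7-joint arm with a two-finger parallel gripper is mounted at the origin on the work surface. World frame = base frame: x ahead of the robot, y to its left, z up, the work surface at z = 0. Lengths are in m, angles in rad, forces in N, time in s.
With the tool pointing down it reaches from about 0.425 to 0.875 m from the base axis. Payload 4.7 kg.
Tool frame: the origin (TCP) lies on the mounting face of the last link; the fingertips stand 182 mm ahead of it and the grasp point (between the pads) lies 164 mm ahead of it; x points along the fingers, y is the direction in which the jaws open and shut, and the axes are right-handed (so a half turn about x gives the same grasp; the last joint's range is limited). The gripper opens to 87 mm and grips with 3 to 60 N. Pads are 19 mm wide; open, the fingers measure 117 mm over their backs; the gripper's body (75 mm by 190 mm) begins 51 mm behind the grasp point.
Start: joints at [1.305, 0.321, -0.07, 1.45, 0.023, 1.371, -0.057], TCP at [0.179, -0.625, 0.405] pointing down, gripper open.
Joint ranges: [-2.86, 2.86], [-0.3, 2.09], [-1.38, 1.24], [0.06, 2.45], [-1.56, 4.7], [0.09, 2.05], [-2.69, 2.69]. Speed limits (rad/s): [2.57, 2.57, 3.14, 3.14, 3.14, 3.14, 3.14].

### API

Orientations are given as a rotation vector (axis times angle).
In Python, from bench import monitor, get_image, ctrl gives the robot as it stands.
- The arm moves only by the shell command python3 -m creep 'ROWS' [FORCE]. ROWS is JSON, a list of rows, each a list of 7 numbers: the shift along the tool's x, y, z in mm, then the turn, a rotation vector about the tool's x, y, z in rad, then the finger opening in mm, from 0 to 87. A call has 1 to 5 rows; each row shifts and turns the commanded pose from where the row before left it, along the tool's axes as they then stand; what a row does not reach is not made up. A row lasts 1/10 s, in which the tool goes at most 50 mm and 8.59 degrees, less where a joint would pass 70% of its speed; a pose out of reach is approached as far as the arm can. A call is refused whole if a number of a shift passes 50 or a number of a turn 0.15, either way. A call with a gripper value outside its range is refused whole. The fingers move at their own pace and stop on an object; FORCE is the grip in N (left out, the last holds). Time passes only in rows, so rows that do not move let the fingers close. It gives the time, the measured TCP pose, the force and the opening at its end, in the units of the state.
- monitor.get_state(): the state, without advancing time (a new reading comes with each control period).
- get_image(name): name is "scene" or "top" or "wrist"; returns a dict with "img" (420x560x3 uint8, red, green, blue), "mtx" (3x3 intrinsics, pixels), "D" ([k1, k2, p1, p2, k3] as OpenCV has them; the pictures are not rectified), "view" (4x4, takes a point from world to camera coordinates). Camera axes: x right, y up, looking along -z (the intrinsics and any distortion apply to the point x, -y, -z); pixel columns grow to the right and rows downward; lengths in m; the calibration is good to about 2 mm. A picture is of the moment at which its call begins. There is no depth.
- ctrl.close_job(): hands the job in, once; it reports no verdict.
The state is a dict: "time": time; "joint_positions": joint angles; "qd": joint speeds; "joint_torque": joint torques, N m; "position": TCP position; "tool_rot": TCP orientation; "ft_force": force on the tool from outside, world axes, zero at the start; "torque": the same for the moment, N m; "grip_width": opening from 0.0 (shut) to 1.0 (fully open).
Only numpy, scipy, OpenCV 4.12 (cv2) and the standard library are available. Lean on these libraries where they do the work, as an engineer would, in place of code of your own. Each camera call takes 0.05 s, during which the arm holds its last target.

### The job

Put the yellow spacer block that stands in the way back upright in its yellow-marked holder, then set the red jack flat on the desk with its saddle centred under the red dot on the wooden shelf's lift tab, and let go of it. Press the jack's handle all the way down once to bed the saddle, let it come all the way back up, then press it all the way down again and finish while still holding it down, with the shelf's edge carried by the jack alone. Touch neither the shelf nor the other things with the gripper, do not shove the shelf, keep the figurine on it standing, and leave the other things where they are.

Things in the scene. Friction and masses are not known exactly. Their poses are not given: they have to be found in the camera images.
- shelf: Loose light-wood desk shelf, 1.6 kg: board 200 x 380 mm on two end panels, open between; top 90 mm above the desk. Origin: centre of its underside. x points to its back (front edge x = -100 mm), y along its length, z up; the front faces the world's -y. A steel lift tab, 46 mm wide, sticks out 56 mm from mid front. Books (tops at 133 mm) are fixed at x -15..85, y -175..-25 mm.
- lift_point (a point): Centre of the lift tab's underside, straight below the red dot (30 mm wide) on its top: 65 mm above the desk, at shelf x = -128 mm, y = 0, 28 mm from the tab's outer edge. The tab is 8 mm thick. It is about 20 mm higher with the jack's handle fully down. Axes as the shelf's.
- jack: Loose red jack, 0.75 kg. Origin: underside of its base, below the tower's centre; x points to the toe with the saddle. Base 10 mm thick, y +-35, x -150..+90 mm. Tower topped by a white grip block, 30 mm across y, 34 along x, 76 to 116 mm above the desk; carry or slide it by that. Enter under the tab along the jack's x, set along the shelf's x, less than 10 mm above the desk.
- saddle_top (a point): Centre of the top of the jack's round steel saddle (36 mm across), at x = +60 mm on the jack, 50 mm above the desk with the handle up, so 15 mm below the tab. It rises 70 mm per rad of the handle, up to 35 mm. Axes as the jack's.
- pump (a joint): Angle of the jack's handle: 0 = up (its spring returns it there when let go), 0.5 = fully down (stop). It pivots on the jack at x = -12 mm, 65 mm above the desk; the press pad's middle lies 122 mm behind the pivot, 0.30 rad above level at joint 0 and 0.20 rad below level at 0.5.
- handle_pad (a point): Centre of the top face of the handle's black press pad (44 mm along the handle, 36 mm wide, 12 mm thick), behind the tower: about 127 mm behind the jack's origin and 107 mm above the desk with the handle up; about 133 mm behind and 47 mm above with it fully down. Pressing straight down on it takes about 2.5 N at first and up to about 10 N with the shelf's weight.
- block_yellow: Loose yellow spacer block, 30 x 30 x 60 mm, 60 g, standing on the desk in front of the lift tab where the jack has to go. Origin: centre of its underside, sides along x and y.
- holder_yellow: Fixed grey square holder with a yellow bar on the rack board, the yellow block's own place: outside 46 x 46 mm, 28 mm tall, walls and floor 5 mm, pocket 36 x 36 mm. Origin: centre of its underside, 6 mm above the desk; the pocket's floor is 5 mm above it. The coloured bar (20 mm tall, 14 mm deep) is on its -x side. Three such holders stand 85 mm apart along their y, in any order.
- holder_blue: The same holder with a blue bar, for the blue block.
- holder_green: The same holder with a green bar, for the green block.
- block_blue: Blue spacer block like the yellow one, standing in the blue holder. Leave it there.
- block_green: Green spacer block like the yellow one, standing in the green holder. Leave it there.
- figurine: Small white animal figurine, 65 mm tall, foot 38 mm across, loose on top of the shelf. Origin: centre of its underside.
- mouse: White computer mouse, 115 x 60 x 34 mm, on the desk. Leave it.
- flask: Black drinking flask, 68 mm across, 230 mm tall, standing on the desk. Leave it.
- earbud_case: White earbud case, 50 x 60 x 24 mm, on the desk. Leave it.
- stylus: White stylus pen, 165 mm long, 10 mm thick, on the desk. Leave it.

How it is judged:
On the way, in this order (a step that is already met when the one before it is completed fails the run):
1. the yellow block stands released in its yellow-marked holder (horizontal distance between block_yellow and holder_yellow below 0.008 m and z of block_yellow in the frame of holder_yellow between 0.002 and 0.009 m and angle between block_yellow's own z axis and vertical below 0.12 rad and contact force between the fingers and block_yellow below 0.2 N), for 0.2 s.
2. the jack stands flat and let go, handle up, its saddle under the red dot (horizontal distance between saddle_top and lift_point below 0.012 m and angle between jack's own z axis and vertical below 0.06 rad and height (world z) of jack below 0.004 m and value of joint pump below 0.1 rad and contact force between the fingers and jack below 0.3 N), for 0.2 s.
3. first full stroke: handle down and the shelf's edge lifted by the jack (horizontal distance between saddle_top and lift_point below 0.012 m and angle between jack's own z axis and vertical below 0.06 rad and height (world z) of jack below 0.004 m and value of joint pump above 0.42 rad and height (world z) of lift_point above 0.075 m and contact force between jack and shelf above 1.5 N), for 0.1 s.
4. the handle is back up and the shelf down (value of joint pump below 0.1 rad and height (world z) of lift_point below 0.069 m), for 0.1 s.
At the end, for the whole second after the job is handed in: Fingers press the jack (over 1 N), handle past 0.42 rad; jack flat, saddle within 12 mm of the lift point in plan, carrying the shelf (over 1.5 N), lift point over 75 mm high and still, fingers off the shelf; yellow block upright, fully down in the yellow holder; figurine standing (all of step 3 and horizontal distance between block_yellow and holder_yellow below 0.008 m and z of block_yellow in the frame of holder_yellow between 0.002 and 0.009 m and angle between block_yellow's own z axis and vertical below 0.12 rad and contact force between the fingers and jack above 1 N and contact force between the fingers and shelf below 0.2 N and linear speed of shelf below 0.02 m/s and angle between figurine's own z axis and vertical below 0.3 rad); the arm keeps its last pose, push and grip.
It fails at once if the shelf shoved more than 35 mm (distance of shelf from where it was at the start of the episode above 0.035 m).
It fails at once if the robot touches the shelf (contact force between any of the fingers, the arm and shelf above 1 N).
It fails at once if the figurine knocked over or off (angle between figurine's own z axis and vertical above 0.5 rad or height (world z) of figurine below 0.07 m).
It fails at once if another block (15 mm), the mouse, flask, earbud case or stylus (30 mm) moved from its place (distance of any of block_blue, block_green from where it was at the start of the episode above 0.015 m or distance of any of mouse, flask, earbud_case, stylus from where it was at the start of the episode above 0.03 m).
It fails at once if the fingers touch one of those things or the figurine (contact force between the fingers and block_blue above 1 N or contact force between the fingers and block_green above 1 N or contact force between the fingers and mouse above 1 N or contact force between the fingers and flask above 1 N or contact force between the fingers and earbud_case above 1 N or contact force between the fingers and stylus above 1 N or contact force between the fingers and figurine above 1 N).
It also fails if it takes over 72 s, if anything falls off the work surface, if the arm or the gripper's body presses on something with over 40 N, if the wrist force passes 120 N, or if a joint passes its speed limit or range.

## Working session

There is one attempt and no reset: what is moved stays moved. The work goes in short steps, Python scripts to look and compute and a shell command to move; the robot and the scene stay as the last step left them, time stands still between calls to the robot, and variables do not carry over. Pictures are saved under pics/ and viewed, and the job is handed in when it is done.

```bash
ls -la; mkdir -p pics; python3 - <<'E'
from bench import monitor,get_image,ctrl
import cv2,numpy as np
print(monitor.get_state())
for n in ["scene","top","wrist"]:
    d=get_image(n); cv2.imwrite(f"pics/{n}0.png",cv2.cvtColor(d["img"],cv2.COLOR_RGB2BGR)); print(n,d["mtx"],d["D"],d["view"])
E
```

```text
total 12
drwxr-xr-x  3 agent agent 4096 Dec  6 13:07 .
drwxr-xr-x 23 root  root  4096 Dec  6 13:07 ..
drwxr-xr-x  2 agent agent 4096 Dec  6 13:07 pics
{'time': 0.0, 'joint_positions': array([ 1.30510888,  0.3218324 , -0.07010375,  1.45171102,  0.02259429,
        1.37077786, -0.05690069]), 'qd': array([-0.00071706,  0.001378  , -0.00104403,  0.00045884, -0.00114754,
        0.00109195,  0.00031822]), 'joint_torque': array([-3.97588319e-04, -4.91284060e+01, -4.04124185e-01, -3.12527490e+01,
       -6.39976398e-02,  4.36710881e-02,  1.99200526e-04]), 'position': array([ 0.17942029, -0.62452594,  0.40363713]), 'tool_rot': array([ 2.0719467 ,  0.29385763, -2.07269419]), 'ft_force': array([ 0.43499367,  0.12742053, -0.16624879]), 'torque': array([-0.02503828,  0.02607542,  0.01188347]), 'grip_width': 0.9946654116219917}
scene [[396.67321583   0.         286.67789988]
 [  0.         396.67321583 210.69107149]
 [  0.           0.           1.        ]] [-0.00044086  0.          0.          0.          0.        ] [[-0.03942808  0.99917287 -0.00995002  0.10765519]
 [-0.80711233 -0.02597559  
[... 352 characters left out ...]
1 -2.18449189e-04 -6.70934540e-02]
 [ 9.94725444e-01 -1.93992878e-02  1.00722181e-01 -5.39516537e-01]
 [-1.00707311e-01  1.74440187e-03  9.94914566e-01 -1.48291918e+00]
 [ 0.00000000e+00  0.00000000e+00  0.00000000e+00  1.00000000e+00]]
wrist [[291.34188214   0.         277.78969071]
 [  0.         291.34188214 211.84848362]
 [  0.           0.           1.        ]] [-0.04681917  0.          0.          0.          0.        ] [[ 2.77590486e-01 -9.60699190e-01 -7.67528817e-04 -6.49617963e-01]
 [ 9.18665100e-01  2.65678459e-01 -2.92351485e-01  3.79788655e-02]
 [ 2.81065750e-01  8.04488889e-02  9.56310630e-01 -3.91048944e-01]
 [ 0.00000000e+00  0.00000000e+00  0.00000000e+00  1.00000000e+00]]
```

View pics/scene0.png

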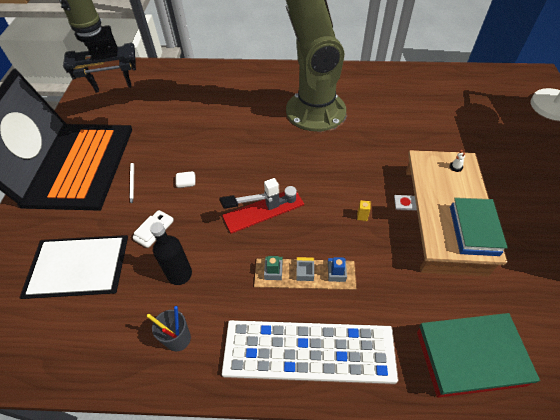

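View pics/top0.png

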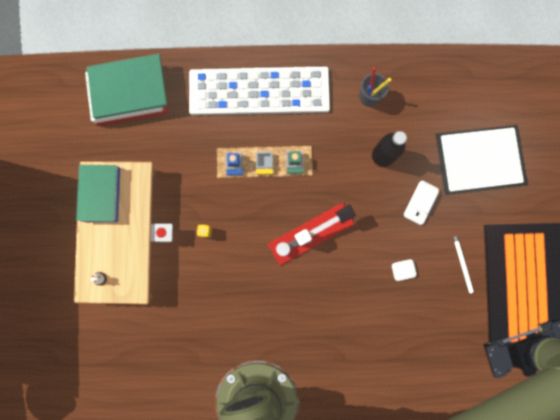

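View pics/wrist0.png

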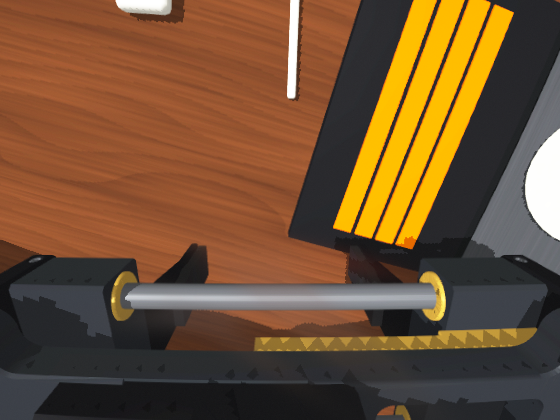

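```bash
cat > h.py <<'E'
from bench import monitor,get_image
import cv2,numpy as np
from scipy.spatial.transform import Rotation as R
def ray(d,uv):
    p=cv2.undistortPoints(np.array([[uv]],float),d["mtx"],np.array(d["D"])).ravel()
    V=d["view"]; return -V[:3,:3].T@V[:3,3], V[:3,:3].T@np.array([p[0],-p[1],-1.])
def at(d,uv,z):
    o,r=ray(d,uv); return o+r*(z-o[2])/r[2]
def proj(d,P):
    V=d["view"]; c=np.atleast_2d(P)@V[:3,:3].T+V[:3,3]; c=c*[1,-1,-1]
    return cv2.projectPoints(c,np.zeros(3),np.zeros(3),d["mtx"],np.array(d["D"]))[0].reshape(-1,2)
def tri(obs):
    A=np.zeros((3,3));b=np.zeros(3)
    for d,uv in obs:
        o,r=ray(d,uv);r/=np.linalg.norm(r);M=np.eye(3)-np.outer(r,r);A+=M;b+=M@o
    return np.linalg.solve(A,b)
def crop(d,n,u0,v0,u1,v1,k):
    im=cv2.cvtColor(d["img"],cv2.COLOR_RGB2BGR)[v0:v1,u0:u1]
    cv2.imwrite(f"pics/{n}.png",cv2.resize(im,None,fx=k,fy=k,interpolation=cv2.INTER_CUBIC))
def st():
    s=monitor.get_state();Rm=R.from_rotvec(s["tool_rot"]).as_matrix()
    return s,s["position"],Rm
def towards(target,Rt=None):
    """target TCP world; returns shift in tool axes in mm and rotvec"""
    s,p,Rm=st(); dd=Rm.T@(np.array(target)-p)*1000
    rv=R.from_matrix(Rm.T@Rt).as_rotvec() if Rt is not None else 0
    return dd.round(1),rv
def down(yawy):
    """tool x down, tool y (jaw direction) at world angle yawy"""
    x=np.array([0,0,-1.]);y=np.array([np.cos(yawy),np.sin(yawy),0]);return np.c_[x,y,np.cross(x,y)]
E
python3 - <<'E'
from h import *
t=get_image("top");s=get_image("scene")
crop(t,"tj",255,190,370,275,6);crop(t,"tt",140,140,320,250,4);crop(s,"sj",200,160,420,300,3.5)
print(down(0), st()[2].round(3))
E
```

```text
[[ 0.  1.  0.]
 [ 0.  0. -1.]
 [-1.  0.  0.]] [[-0.     0.276 -0.961]
 [ 0.001 -0.961 -0.276]
 [-1.    -0.001  0.   ]]
```

View pics/tj.png

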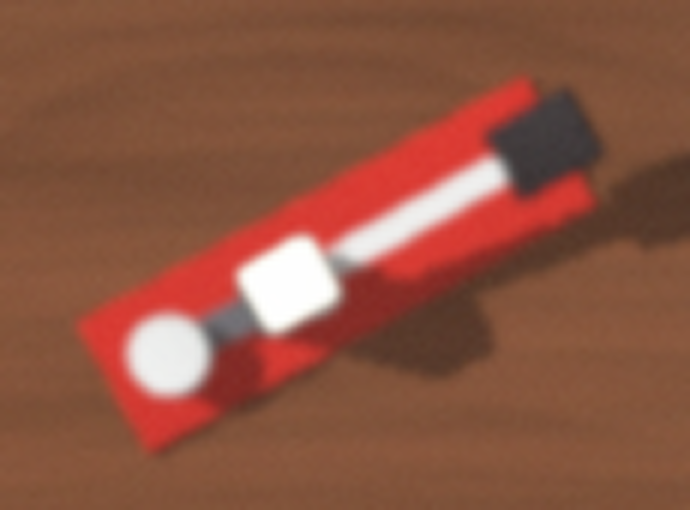

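View pics/tt.png

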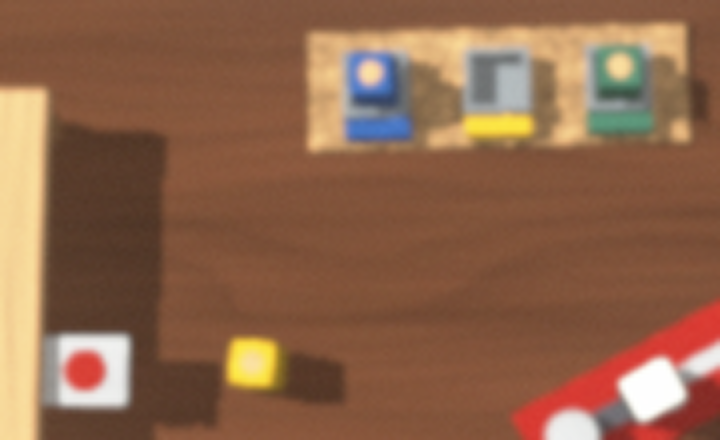

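View pics/sj.png

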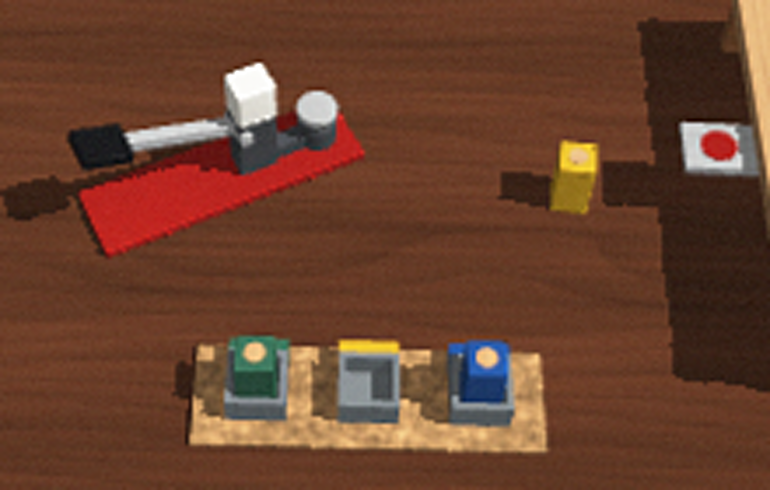

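```bash
cat > m.py <<'E'
from h import *
t=get_image("top");s=get_image("scene")
def T(a,b,z,o=(140,140),k=4): return at(t,((a+.5)/k-.5+o[0],(b+.5)/k-.5+o[1]),z)
def S(a,b,z,o=(200,160),k=3.5): return at(s,((a+.5)/k-.5+o[0],(b+.5)/k-.5+o[1]),z)
J=lambda a,b,z:T(a,b,z,(255,190),6)
def seg(d,f):
    im=cv2.cvtColor(d["img"],cv2.COLOR_RGB2HSV).astype(int)
    return f(im[...,0],im[...,1],im[...,2])
E
python3 - <<'E'
from m import *
p=lambda *a:print(a[0],*[x.round(4) for x in a[1:]])
p("grip top",J(291,284,.116),S(252,80,.116))
p("saddle",J(168,355,.05),S(317,103,.05))
p("pad",J(545,143,.107),S(95,142,.107))
c=[J(80,325,.01),J(152,455,.01),J(597,205,.01),J(527,75,.01)]
p("base",*c); 
f=(c[0]+c[1])/2;b=(c[2]+c[3])/2;d=f-b;print("len",np.linalg.norm(d),np.linalg.norm(c[0]-c[1]),"yaw",np.degrees(np.arctan2(d[1],d[0])),"origin",b+d*150/240)
c=[S(342,112,.01),S(364,155,.01),S(107,254,.01),S(80,195,.01)]
p("baseS",*c)
f=(c[0]+c[1])/2;b=(c[2]+c[3])/2;d=f-b;print("len",np.linalg.norm(d),np.linalg.norm(c[0]-c[1]),"yaw",np.degrees(np.arctan2(d[1],d[0])),"origin",b+d*150/240)
p("dot",T(85,370,.073),S(717,146,.073))
p("block",T(252,361,.06),S(577,157,.06))
p("holder",T(498,82,.034),S(369,378,.034))
p("bar corners",T(463,135,.03),T(533,135,.03))
p("board corners",T(310,150,.006),T(690,141,.006))
p("tab corners",T(130,335,.073),T(130,408,.073), S(682,122,.073),S(688,175,.073))
p("shelf front", T(48,90,.09),T(40,440,.09))
p("bluebl",T(371,72,.071),S(487,357,.071));p("green",T(620,67,.071),S(254,351,.071))
E
```

```text
grip top [ 0.452  -0.1338  0.116 ] [ 0.4497 -0.1311  0.116 ]
saddle [ 0.4241 -0.0802  0.05  ] [ 0.418  -0.0802  0.05  ]
pad [ 0.5119 -0.247   0.107 ] [ 0.5094 -0.2513  0.107 ]
base [ 0.4398 -0.0398  0.01  ] [ 0.379 -0.072  0.01 ] [ 0.4909 -0.2822  0.01  ] [ 0.5527 -0.2512  0.01  ]
len 0.23888768598578694 0.06888052838966055 yaw 118.06349768008266 origin [ 0.4515528  -0.13495069  0.01      ]
baseS [ 0.3949 -0.0589  0.01  ] [ 0.442  -0.0388  0.01  ] [ 0.551  -0.2488  0.01  ] [ 0.4923 -0.2792  0.01  ]
len 0.23865414702286197 0.05127139559159807 yaw 115.63259063914356 origin [ 0.45714924 -0.12953832  0.01      ]
dot [0.474  0.2467 0.073 ] [0.4715 0.2458 0.073 ]
block [0.4788 0.1354 0.06  ] [0.4764 0.1346 0.06  ]
holder [ 0.672  -0.0337  0.034 ] [ 0.671  -0.0323  0.034 ]
bar corners [ 0.6357 -0.0086  0.03  ] [ 0.6347 -0.0574  0.03  ]
board corners [0.6312 0.1011 0.006 ] [ 0.6323 -0.1682  0.006 ]
tab corners [0.497  0.2161 0.073 ] [0.4479 0.2161 0.073 ] [0.4475 0.2206 0.073 ] [0.5015 0.2189 0.073 ]
shelf front [0.6626 0.2689 0.09  ] [0.4269 0.2732 0.09  ]
bluebl [0.6736 0.0517 0.071 ] [0.6705 0.0528 0.071 ]
green [ 0.6736 -0.1179  0.071 ] [ 0.6713 -0.1178  0.071 ]
```

```bash
python3 - <<'E'
from m import *
print(towards([.42,-.33,.404])[0]); p=np.array([.42,-.33,.404]); print((st()[2].T@(np.array([.476,.135,.36])-p)*1000).round(1))
print("flask",T(0,0,0,(383,158),1),T(0,0,.23,(399,138),1))
# yellow block orientation: minarea of top
for d,n in((t,"top"),(s,"scene")):
    m=seg(d,lambda h,S,v:(h>22)&(h<34)&(S>150)&(v>120)).astype(np.uint8)
    k,l,stt,c=cv2.connectedComponentsWithStats(m); print(n,[(stt[i].tolist(),c[i].round(1).tolist()) for i in range(1,k) if stt[i,4]>15])
E
```

```text
[   0.7 -216.8 -312.5]
[  44.  -431.5 -182.2]
flask [ 0.67856194 -0.37320666  0.        ] [ 0.68376781 -0.37006293  0.23      ]
top [([373, 78, 18, 16, 67], [381.4, 85.3]), ([256, 169, 17, 5, 73], [263.8, 170.9]), ([197, 225, 12, 11, 77], [202.6, 230.0])]
scene [([360, 201, 10, 8, 51], [364.6, 204.6]), ([297, 258, 16, 3, 38], [304.8, 258.7]), ([147, 314, 25, 18, 90], [157.0, 321.6])]
```

```bash
python3 -m creep '[[0,-27,-39,0,0,0,87],[0,-27,-39,0,0,0,87],[0,-27,-39,0,0,0,87],[0,-27,-39,0,0,0,87],[0,-27,-39,0,0,0,87]]' && python3 -m creep '[[0,-27,-39,0,0,0,87],[0,-27,-39,0,0,0,87],[0,-27,-39,0,0,0,87],[0,0,0,0,0,0,87]]'
python3 - <<'E'
from h import *
print(towards([.476,.135,.36],down(0)))
E
```

```text
time: 0.95
position: [0.3306, -0.4394, 0.405]
tool_rot: [2.071, 0.291, -2.071]
ft_force: [0.9, 0.1, -0.2]
grip_width: 0.997
time: 1.35
position: [0.4246, -0.324, 0.4054]
tool_rot: [2.069, 0.306, -2.061]
ft_force: [0.4, -0.1, 0.3]
grip_width: 1.0
(array([  46.6, -424.7, -181.3]), array([-1.27859171, -0.00402839, -0.00135232]))
```

```bash
python3 -m creep '[[4.5,-42,-18,0,0,0,87],[4.5,-42,-18,0,0,0,87],[4.5,-42,-18,0,0,0,87],[4.5,-42,-18,0,0,0,87],[4.5,-42,-18,0,0,0,87]]' && python3 -m creep '[[4.5,-42,-18,0,0,0,87],[4.5,-42,-18,0,0,0,87],[4.5,-42,-18,0,0,0,87],[4.5,-42,-18,0,0,0,87],[4.5,-42,-18,0,0,0,87]]' && python3 -m creep '[[0,0,0,-0.14,0,0,87],[0,0,0,-0.14,0,0,87],[0,0,0,-0.14,0,0,87],[0,0,0,-0.14,0,0,87],[0,0,0,-0.14,0,0,87]]' && python3 -m creep '[[0,0,0,-0.14,0,0,87],[0,0,0,-0.14,0,0,87],[0,0,0,-0.14,0,0,87],[0,0,0,-0.14,0,0,87],[0,0,0,0,0,0,87]]'
python3 - <<'E'
from h import *
print(towards([.476,.135,.36],down(0)))
d=get_image("wrist");crop(d,"w1",0,0,560,420,1.4)
print(proj(d,[[.476,.135,.06],[.476,.135,.0],[.4725,.246,.073]]))
d=get_image("top");crop(d,"t1",140,140,320,250,4)
E
```

```text
time: 1.85
position: [0.448, -0.1029, 0.3824]
tool_rot: [2.072, 0.29, -2.071]
ft_force: [0.4, -0.1, 0.3]
grip_width: 1.002
time: 2.35
position: [0.4767, 0.1237, 0.36]
tool_rot: [2.073, 0.29, -2.07]
ft_force: [0.5, 0.1, 0.3]
grip_width: 0.997
time: 2.85
position: [0.4768, 0.122, 0.3598]
tool_rot: [1.626, 0.872, -1.626]
ft_force: [0.1, -0.3, -0.5]
grip_width: 1.0
time: 3.35
position: [0.4768, 0.122, 0.3598]
tool_rot: [1.232, 1.194, -1.232]
ft_force: [-0.2, -0.3, 0.5]
grip_width: 0.998
(array([ -0.2,  -1.2, -13. ]), array([-0.03108319,  0.00038266, -0.00025838]))
[[277.74027955 193.36577002]
 [277.74472131 181.60842389]
 [269.68631476  69.1070804 ]]
```

View pics/w1.png

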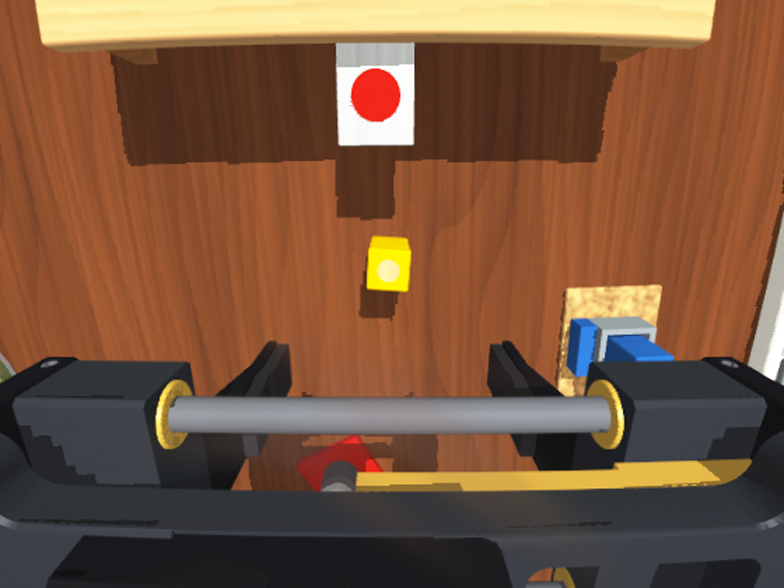

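```bash
python3 - <<'E'
from h import *
d=get_image("wrist")
W=lambda a,b,z:at(d,((a+.5)/1.4-.5,(b+.5)/1.4-.5),z)
print("dot",W(375.5,95,.073).round(4)); print("block",W(389,270.5,.06).round(4))
a,b=W(339,145,.073),W(414,144,.073);print("tab",a.round(4),b.round(4))
a,b=W(45,46,.072),W(708,40,.072);v=b-a;print("front low edge",a,b,np.degrees(np.arctan2(v[1],v[0])))
a,b=W(368,289,.06),W(409,292,.06);v=b-a;print("blk",a,b,np.degrees(np.arctan2(v[1],v[0])))
im=d["img"].astype(int);m=(im[...,0]>170)&(im[...,1]<80)&(im[...,2]<80);m[200:]=0
ys,xs=np.nonzero(m);print("dot c",xs.mean(),ys.mean(),at(d,(xs.mean(),ys.mean()),.073))
print(towards([.477,.1355,.36],down(0)))
E
```

```text
dot [0.4716 0.2473 0.073 ]
block [0.476  0.1354 0.06  ]
tab [0.4478 0.2194 0.073 ] [0.4943 0.2184 0.073 ]
front low edge [0.27145947 0.2863449  0.072     ] [0.67346643 0.27544233 0.072     ] -1.553500606404135
blk [0.46054872 0.12238152 0.06      ] [0.4898224  0.11916813 0.06      ] -6.2643126406391865
dot c 267.3012884043608 67.70564915758176 [0.47097177 0.24732182 0.073     ]
(array([ -0.2,  -0.2, -13.4]), array([-0.03423845,  0.00026171, -0.00018309]))
```

```bash
python3 -m creep '[[0,0,-13.4,0.03,0,0,87],[35,0,0,0,0,0,87],[35,0,0,0,0,0,87],[35,0,0,0,0,0,87],[43,0,0,0,0,0,87]]' && python3 -m creep '[[0,0,0,0,0,0,20],[0,0,0,0,0,0,20],[0,0,0,0,0,0,20],[0,0,0,0,0,0,20],[0,0,0,0,0,0,20]]' 25
python3 - <<'E'
from h import *
print(towards([.477,.1355,.212],down(0)))
d=get_image("wrist");crop(d,"w2",0,0,560,420,1.4)
E
```

```text
time: 4.0
position: [0.4778, 0.1357, 0.2114]
tool_rot: [1.257, 1.176, -1.254]
ft_force: [1.4, -0.7, -0.7]
grip_width: 0.998
time: 4.5
position: [0.4779, 0.1359, 0.2134]
tool_rot: [1.256, 1.177, -1.252]
ft_force: [-0.5, 0.2, 0.5]
grip_width: 0.63
(array([ 1.4, -0.9,  0.5]), array([-0.06152313,  0.00021675, -0.00325992]))
```

View pics/w2.png

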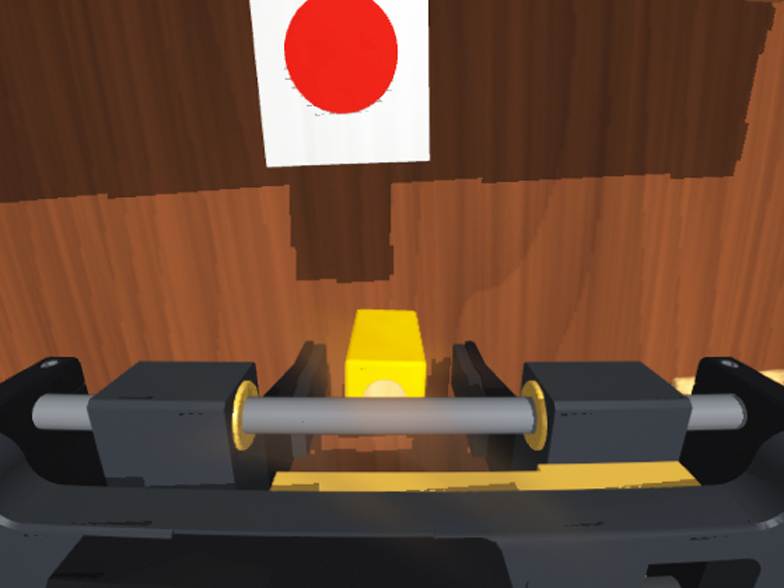

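```bash
python3 -m creep '[[0,0,0,0,0,0,20],[0,0,0,0,0,0,20],[0,0,0,0,0,0,20],[0,0,0,0,0,0,20],[0,0,0,0,0,0,20]]' 25 && python3 -m creep '[[0,0,0,0,0,0,20],[0,0,0,0,0,0,20],[-15,0,0,0,0,0,20],[-30,0,0,0,0,0,20],[-35,0,0,0,0,0,20]]' 25
python3 - <<'E'
from h import *
d=get_image("wrist");crop(d,"w3",0,0,560,420,1.4)
print(towards([.671,-.033,.30],down(0)))
E
```

```text
time: 5.05
position: [0.4772, 0.1357, 0.2119]
tool_rot: [1.254, 1.179, -1.254]
ft_force: [-0.3, -1.0, 2.3]
grip_width: 0.346
time: 5.55
position: [0.4765, 0.1359, 0.2923]
tool_rot: [1.253, 1.182, -1.255]
ft_force: [1.0, -0.6, -0.3]
grip_width: 0.348
(array([ -0.3, 202.1, 158.6]), array([-0.05963614, -0.00144017, -0.00748144]))
```

View pics/w3.png

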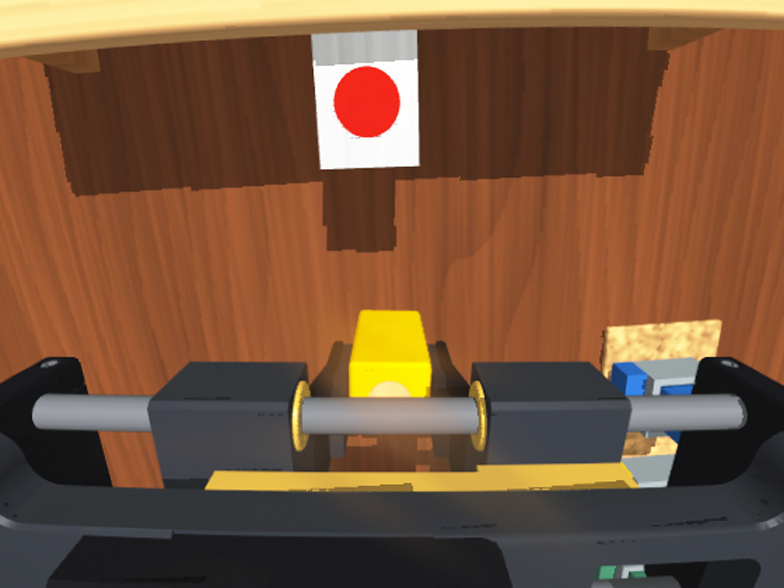

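```bash
python3 -m creep '[[-7,26,34,0,0,0,20],[-7,26,34,0,0,0,20],[-7,26,34,0,0,0,20],[-7,26,34,0,0,0,20],[-7,26,34,0,0,0,20]]' && python3 -m creep '[[-7,26,34,0,0,0,20],[-7,26,34,0,0,0,20],[-7,26,34,0,0,0,20],[0,0,0,-0.06,0,0,20],[0,0,0,0,0,0,20]]'
python3 - <<'E'
from h import *
d=get_image("wrist");crop(d,"w4",0,0,560,420,1.4)
print(towards([.671,-.033,.30],down(0)))
print(proj(d,[[.671,-.033,.034],[.671,.052,.071],[.671,-.118,.071]])*1.4)
E
```

```text
time: 6.1
position: [0.5972, -0.0432, 0.3277]
tool_rot: [1.254, 1.179, -1.253]
ft_force: [1.0, 0.1, -0.4]
grip_width: 0.343
time: 6.6
position: [0.6684, -0.1499, 0.3477]
tool_rot: [1.213, 1.209, -1.211]
ft_force: [0.0, 0.5, -1.8]
grip_width: 0.344
(array([  48. ,    2.7, -115. ]), array([-0.00198422, -0.00164178,  0.00011032]))
[[394.32157265 116.0012764 ]
 [395.39004822 -59.74755334]
 [394.80236924 251.10130464]]
```

View pics/w4.png

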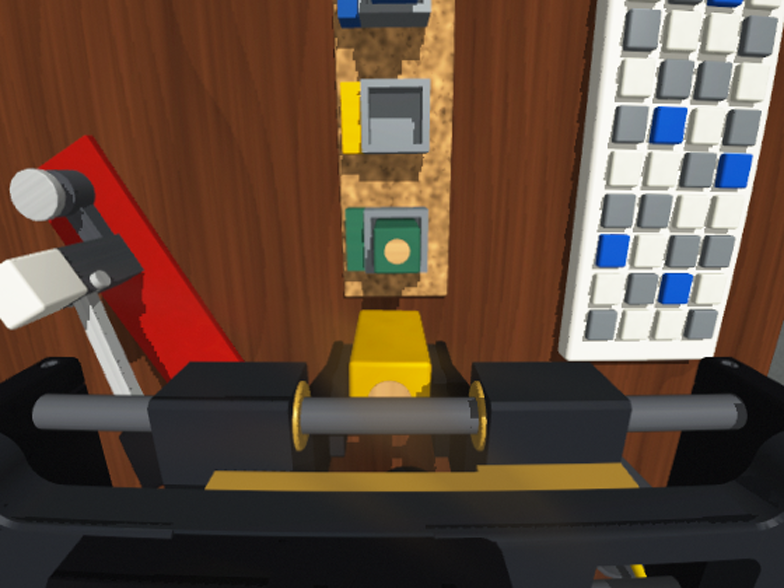

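```bash
python3 - <<'E'
from h import *
d=get_image("wrist")
W=lambda a,b,z:at(d,((a+.5)/1.4-.5,(b+.5)/1.4-.5),z)
c=np.array([W(a,b,.034) for a,b in[(361,80),(429,80),(431,152),(359,154)]]);print(c.round(4),c.mean(0).round(4))
print("green top",W(397,251,.071).round(4), "inner", np.mean([W(a,b,.034) for a,b in[(368,87),(422,87),(423,145),(366,147)]],0).round(4))
print(towards(np.r_[c.mean(0)[:2],.30],down(0)))
E
```

```text
[[ 0.6484 -0.0087  0.034 ]
 [ 0.6931 -0.0087  0.034 ]
 [ 0.6956 -0.054   0.034 ]
 [ 0.6462 -0.0553  0.034 ]] [ 0.6708 -0.0317  0.034 ]
green top [ 0.6719 -0.1159  0.071 ] inner [ 0.6707 -0.0315  0.034 ]
(array([  48.1,    2.8, -115.4]), array([-0.00073823, -0.00136841,  0.00014726]))
```

```bash
python3 -m creep '[[0,1,-39,0,0,0,20],[0,1,-38,0,0,0,20],[0,1,-38,0,0,0,20],[40,0,0,0,0,0,20],[0,0,0,0,0,0,20]]'
python3 - <<'E'
from h import *
print(towards([.671,-.032,.224],down(0)))
d=get_image("scene");crop(d,"s5",250,220,370,310,6)
E
```

```text
time: 7.2
position: [0.6688, -0.0302, 0.3037]
tool_rot: [1.203, 1.217, -1.212]
ft_force: [-0.2, -0.4, -2.8]
grip_width: 0.344
(array([79.7,  2.8,  1.8]), array([ 0.00404361, -0.00024023,  0.0080073 ]))
```

View pics/s5.png

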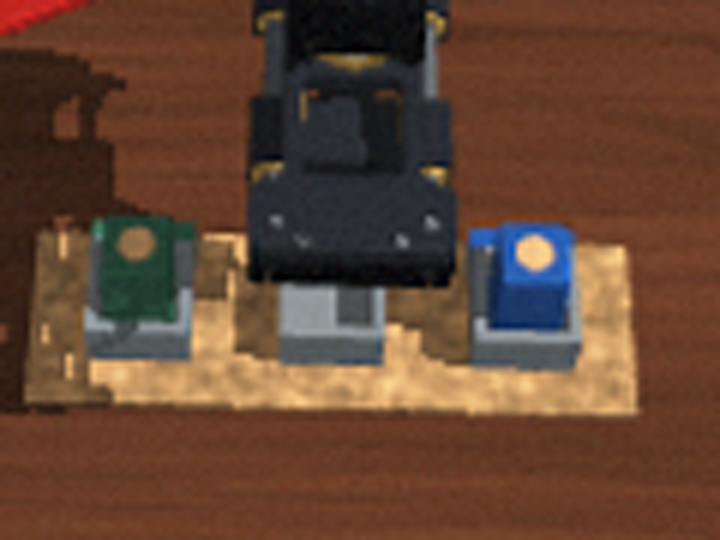

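```bash
python3 -m creep '[[20,2.5,1.5,0,0,0,20],[20,0,0,0,0,0,20],[15,0,0,0,0,0,20],[10,0,0,0,0,0,20],[0,0,0,0,0,0,20]]'
python3 - <<'E'
from h import *
print(towards([.671,-.032,.223],down(0)))
E
```

```text
time: 7.75
position: [0.6738, -0.0344, 0.2435]
tool_rot: [1.211, 1.209, -1.21]
ft_force: [-0.6, 1.9, -0.8]
grip_width: 0.346
(array([20.5, -2.8, -2.3]), array([-0.00131755, -0.00100284, -0.0001784 ]))
```

```bash
python3 - <<'E'
from h import *
for i in range(5):
    get_image("top"); s,p,_=st(); print(s["time"],p.round(4),s["ft_force"].round(1))
E
```

```text
7.8 [ 0.6738 -0.0344  0.2435] [-0.7  1.9 -0.7]
7.85 [ 0.6738 -0.0344  0.2434] [-1.   2.1  0.5]
7.9 [ 0.6738 -0.0344  0.2434] [-0.5  2.2  0.6]
7.95 [ 0.6739 -0.0343  0.2434] [-1.   2.5  1.1]
8.0 [ 0.6739 -0.0343  0.2433] [-0.5  3.1  1.1]
```

```bash
python3 -m creep '[[0,-2.8,-2.3,0,0,0,20],[0,0,0,0,0,0,20],[0,0,0,0,0,0,20]]'
python3 - <<'E'
from h import *
print(towards([.671,-.032,.223],down(0)))
E
```

```text
time: 8.3
position: [0.6709, -0.0332, 0.2427]
tool_rot: [1.21, 1.208, -1.211]
ft_force: [-0.1, 0.1, -1.2]
grip_width: 0.34
(array([19.7,  0.1, -1.2]), array([-1.42869950e-03,  1.07507861e-03, -8.91034929e-05]))
```

```bash
python3 -m creep '[[7,0,-0.7,0,0,0,20],[6,0,0,0,0,0,20],[5,0,0,0,0,0,20],[0,0,0,0,0,0,20]]'
python3 - <<'E'
from h import *
print(towards([.671,-.032,.223],down(0)))
E
```

```text
time: 8.7
position: [0.6706, -0.0321, 0.2233]
tool_rot: [1.209, 1.21, -1.211]
ft_force: [-0.5, 0.4, 0.3]
grip_width: 0.343
(array([ 0.3,  0.4, -0.1]), array([-9.54213288e-04, -3.14711724e-05,  1.78644029e-03]))
```

```bash
python3 -m creep '[[1,0,0,0,0,0,20],[0,0,0,0,0,0,20]]'; python3 -m creep '[[0,0,0,0,0,0,45],[0,0,0,0,0,0,45],[0,0,0,0,0,0,45],[0,0,0,0,0,0,45]]'
python3 - <<'E'
from h import *
print(towards([.671,-.032,.223],down(0)))
d=get_image("wrist");crop(d,"w6",0,0,560,420,1.4)
E
```

```text
time: 8.9
position: [0.671, -0.0319, 0.2237]
tool_rot: [1.21, 1.209, -1.21]
ft_force: [-0.4, 0.4, -0.1]
grip_width: 0.343
time: 9.3
position: [0.671, -0.0319, 0.2239]
tool_rot: [1.21, 1.208, -1.21]
ft_force: [-0.5, 0.3, 0.7]
grip_width: 0.507
(array([ 0.9, -0. ,  0.1]), array([-0.00103635,  0.00012892, -0.00029592]))
```

View pics/w6.png

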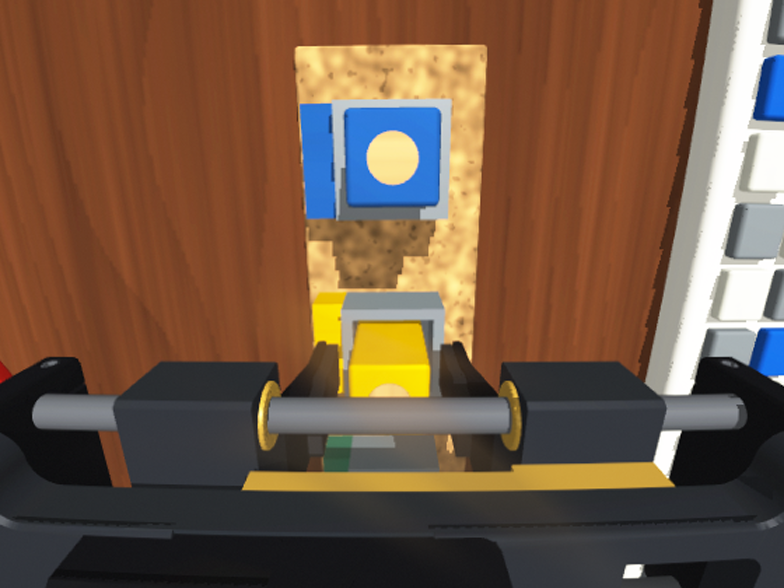

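```bash
python3 -m creep '[[-30,0,0,0,0,0,60],[-45,0,0,0,0,0,60],[-45,0,0,0,0,0,87],[0,-29,32,0,0,0,87],[0,-29,32,0,0,0,87]]' && python3 -m creep '[[0,-29,32,0,0,0,87],[0,-29,32,0,0,0,87],[0,-29,32,0,0,0,87],[0,-29,32,0,0,0,87],[0,0,0,-0.12,0,0,87]]' && python3 -m creep '[[0,0,0,-0.125,0,0,87],[0,0,0,-0.125,0,0,87],[0,0,0,-0.12,0,0,87],[0,0,0,0,0,0,87]]'
python3 - <<'E'
from h import *
print(st()[1],towards([.4515,-.134,.27],down(np.radians(28)))) 
d=get_image("wrist");crop(d,"w7",0,0,560,420,1.4)
d=get_image("top");crop(d,"t7",205,135,325,225,6)
E
```

```text
time: 9.85
position: [0.6131, -0.0946, 0.3459]
tool_rot: [1.209, 1.207, -1.204]
ft_force: [0.3, -2.2, 0.1]
grip_width: 0.87
time: 10.35
position: [0.4927, -0.2298, 0.3435]
tool_rot: [1.122, 1.259, -1.131]
ft_force: [-0.6, 0.4, -0.3]
grip_width: 1.0
time: 10.75
position: [0.4967, -0.2236, 0.3439]
tool_rot: [0.841, 1.402, -0.842]
ft_force: [-0.3, 0.3, -0.6]
grip_width: 1.002
[ 0.49670761 -0.22364813  0.34386462] (array([  73.8,    2.2, -100.4]), array([6.78504086e-04, 2.84953206e-04, 2.79713489e-05]))
```

View pics/w7.png

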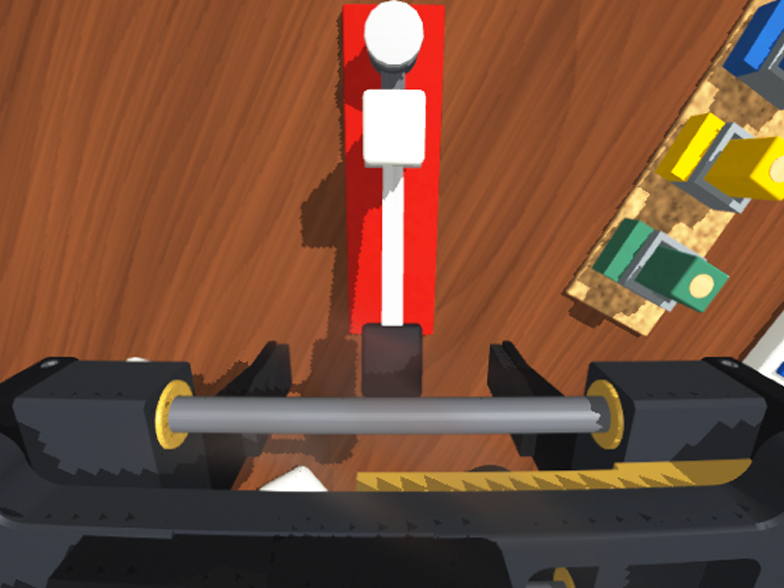

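View pics/t7.png

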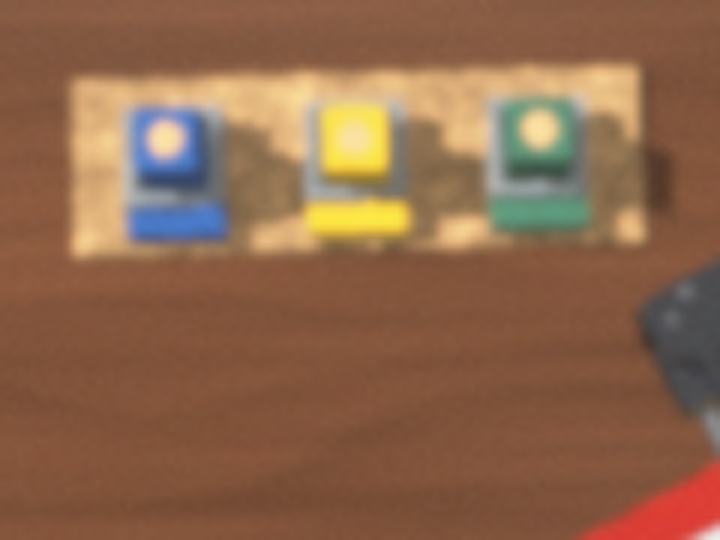

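```bash
python3 - <<'E'
from h import *
d=get_image("wrist")
W=lambda a,b,z:at(d,((a+.5)/1.4-.5,(b+.5)/1.4-.5),z)
g=W(394,124,.116);sa=W(393.5,34,.05);pad=W(392,360,.107)
print(g,sa,pad,[np.degrees(np.arctan2(*(a-b)[1::-1])) for a,b in((sa,g),(g,pad),(sa,pad))],np.linalg.norm((sa-g)[:2]),np.linalg.norm((sa-pad)[:2]))
for q in [(363,90),(425,90),(424,157),(363,157)]: print(W(*q,.116).round(4))
a=W(344,8,.01);b=W(443,8,.01);print(a,b,np.degrees(np.arctan2(*(b-a)[1::-1])))
print(towards(np.r_[g[:2],.264]))
E
```

```text
[ 0.44937175 -0.13222556  0.116     ] [ 0.42241774 -0.08088076  0.05      ] [ 0.50866036 -0.24537434  0.107     ] [np.float64(117.6977157822401), np.float64(117.65400495767062), np.float64(117.66765254771542)] 0.05798970720719965 0.1857307911755812
[ 0.4295 -0.1258  0.116 ]
[ 0.4551 -0.1122  0.116 ]
[ 0.4694 -0.1387  0.116 ]
[ 0.4431 -0.1526  0.116 ]
[ 0.38004872 -0.07184917  0.01      ] [ 0.43925445 -0.04040992  0.01      ] 27.969062341246975
(array([  79.8,    0.9, -103. ]), 0)
```

```bash
python3 -m creep '[[0,1,-34,0,0,0,87],[0,0,-34,0,0,0,87],[0,0,-34,0,0,0,87],[0,0,0,0,0,0,87],[0,0,0,0,0,0,87]]'
python3 - <<'E'
from h import *
print(st()[1],towards([.450,-.133,.262],down(np.radians(27.8)))) 
E
```

```text
time: 11.4
position: [0.4497, -0.1328, 0.3441]
tool_rot: [0.841, 1.4, -0.843]
ft_force: [1.2, 0.6, -0.4]
grip_width: 1.001
[ 0.44972915 -0.13280795  0.34412731] (array([82.1,  0.2,  0.1]), array([0.00377302, 0.00211986, 0.00042397]))
```

```bash
python3 -m creep '[[27,0,0,0,0,0,87],[27,0,0,0,0,0,87],[27,0,0,0,0,0,60],[0,0,0,0,0,0,20],[0,0,0,0,0,0,20]]' 20 && python3 -m creep '[[0,0,0,0,0,0,20],[0,0,0,0,0,0,20],[0,0,0,0,0,0,20],[0,0,0,0,0,0,20],[0,0,0,0,0,0,20]]' 40 && python3 -m creep '[[0,0,0,0,0,0,20],[0,0,0,0,0,0,20],[0,0,0,0,0,0,20],[0,0,0,0,0,0,20]]' 60
python3 - <<'E'
from h import *
print(st()[1],towards([.450,-.133,.262],down(np.radians(27.8)))) 
d=get_image("wrist");crop(d,"w8",0,0,560,420,1.4)
E
```

```text
time: 11.9
position: [0.4501, -0.1339, 0.2629]
tool_rot: [0.844, 1.402, -0.842]
ft_force: [-0.3, -0.1, -0.1]
grip_width: 0.805
time: 12.4
position: [0.45, -0.1332, 0.2631]
tool_rot: [0.842, 1.4, -0.842]
ft_force: [3.6, 3.8, 3.1]
grip_width: 0.359
time: 12.8
position: [0.4503, -0.133, 0.2631]
tool_rot: [0.842, 1.401, -0.841]
ft_force: [2.2, 1.9, 3.3]
grip_width: 0.341
[ 0.45027338 -0.13296909  0.26314647] (array([ 1.1, -0.3, -0.1]), array([ 0.00409587,  0.00068514, -0.00126386]))
```

View pics/w8.png

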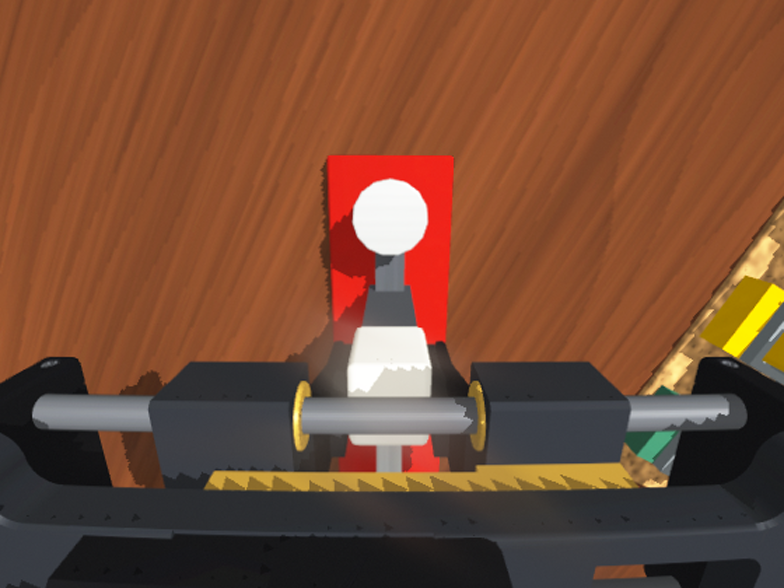

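```bash
python3 -m creep '[[-3,0,0,0,0,0,20],[-3,0,0,0,0,0,20],[0,0,0,0,0,0,20],[0,0,0,0,0,0,20]]' 60
python3 - <<'E'
from h import *
s,p,_=st();print(p,s["ft_force"],s["torque"],R.from_rotvec(s["tool_rot"]).as_matrix().round(4).tolist())
d=get_image("wrist");crop(d,"w9",0,0,560,420,1.4)
d=get_image("scene");crop(d,"s9",180,150,330,250,5)
E
```

```text
time: 13.25
position: [0.4489, -0.1333, 0.2679]
tool_rot: [0.842, 1.404, -0.843]
ft_force: [0.5, -0.0, -8.8]
grip_width: 0.341
[ 0.44892971 -0.1333018   0.26786865] [ 0.46019128 -0.04396461 -8.78887927] [ 0.09902983 -0.08846394  0.02236037] [[-0.0021, 0.883, 0.4694], [0.0005, 0.4694, -0.883], [-1.0, -0.0017, -0.0014]]
```

View pics/s9.png

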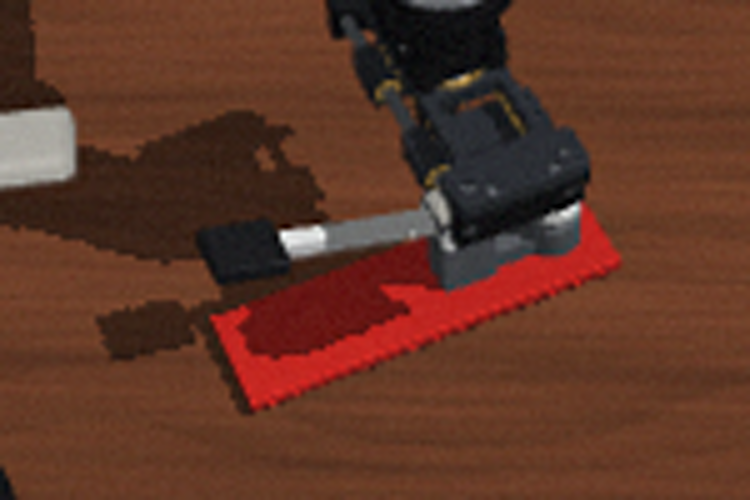

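View pics/w9.png

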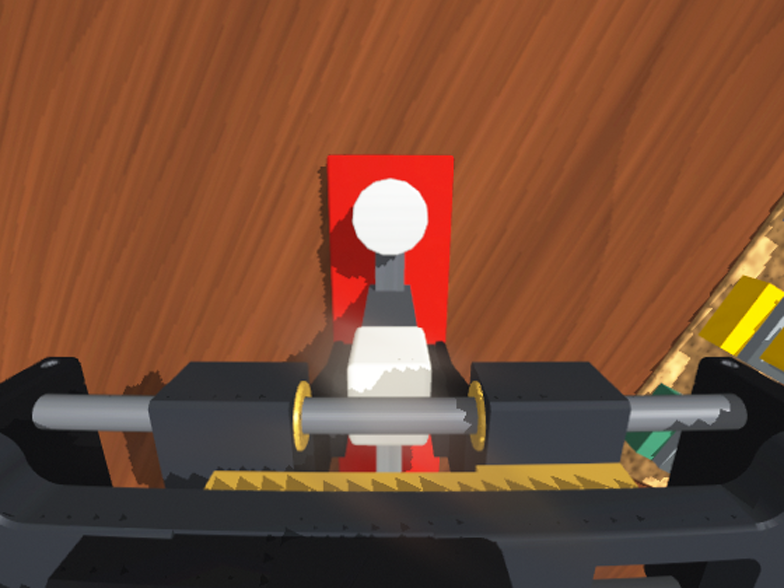

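```bash
python3 -m creep '[[0,10,-15,0,0,0,20],[0,20,-30,0,0,0,20],[0,25,-36,0,0,0,20],[0,20,-30,0,0,0,20],[0,20,-27,0,0,0,20]]' && python3 -m creep '[[0,10,-14,0.03,0,0,20],[0,0,0,0.10,0,0,20],[0,0,0,0.14,0,0,20],[0,0,0,0.13,0,0,20],[0,0,0,0.10,0,0,20]]'  && python3 -m creep '[[0,0,0,0,0,0,20],[0,0,0,0,0,0,20]]'
python3 - <<'E'
from h import *
s,p,_=st();print(p,s["ft_force"])
print(towards([.4705,.05,.268],down(np.radians(-1.3))))
d=get_image("wrist");crop(d,"w10",0,0,560,420,1.4)
d=get_image("scene");crop(d,"s10",230,150,420,270,4)
E
```

```text
time: 13.85
position: [0.4684, 0.0351, 0.2687]
tool_rot: [0.841, 1.402, -0.842]
ft_force: [0.2, -0.4, -9.2]
grip_width: 0.342
time: 14.35
position: [0.4709, 0.0503, 0.2685]
tool_rot: [1.22, 1.202, -1.221]
ft_force: [-0.0, -0.1, -8.0]
grip_width: 0.339
time: 14.55
position: [0.471, 0.0503, 0.2686]
tool_rot: [1.215, 1.205, -1.216]
ft_force: [0.3, 0.3, -8.2]
grip_width: 0.34
[0.47096605 0.05028863 0.26861235] [ 0.2925211   0.27201975 -8.24061192]
(array([ 0.6, -0.5,  0.3]), array([0.01416446, 0.0001527 , 0.00017265]))
```

View pics/w10.png

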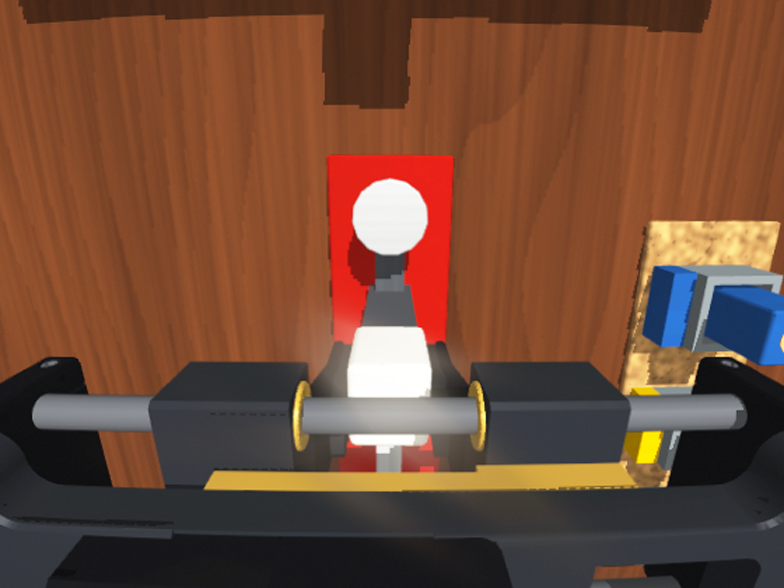

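View pics/s10.png

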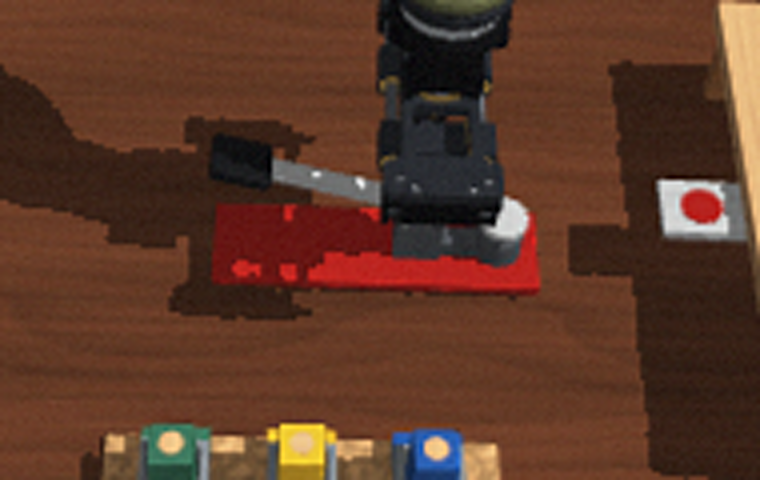

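```bash
python3 -m creep '[[0,0,-15,0.012,0,0,20],[0,0,-25,0,0,0,20],[0,0,-20,0,0,0,20],[0,0,0,0,0,0,20],[0,0,0,0,0,0,20]]'
python3 - <<'E'
from h import *
s,p,_=st();print(p,s["ft_force"])
d=get_image("wrist");crop(d,"w11",0,0,560,420,1.4)
W=lambda a,b,z:at(d,((a+.5)/1.4-.5,(b+.5)/1.4-.5),z)
print("saddle",W(390.5,217,.0555))
im=d["img"].astype(int);m=(im[...,0]>170)&(im[...,1]<80)&(im[...,2]<80);m[100:]=0
ys,xs=np.nonzero(m);print("dot c",xs.mean()*1.4,ys.mean()*1.4,at(d,(xs.mean(),ys.mean()),.073))
E
```

```text
time: 15.15
position: [0.4722, 0.1106, 0.2687]
tool_rot: [1.224, 1.199, -1.225]
ft_force: [-0.1, -0.6, -8.9]
grip_width: 0.339
[0.47217509 0.11061028 0.2686915 ] [-0.12627902 -0.55829223 -8.90801709]
saddle [0.47271291 0.1703508  0.0555    ]
dot c 382.1898206495395 26.875521085797384 [0.47091321 0.24459906 0.073     ]
```

View pics/w11.png

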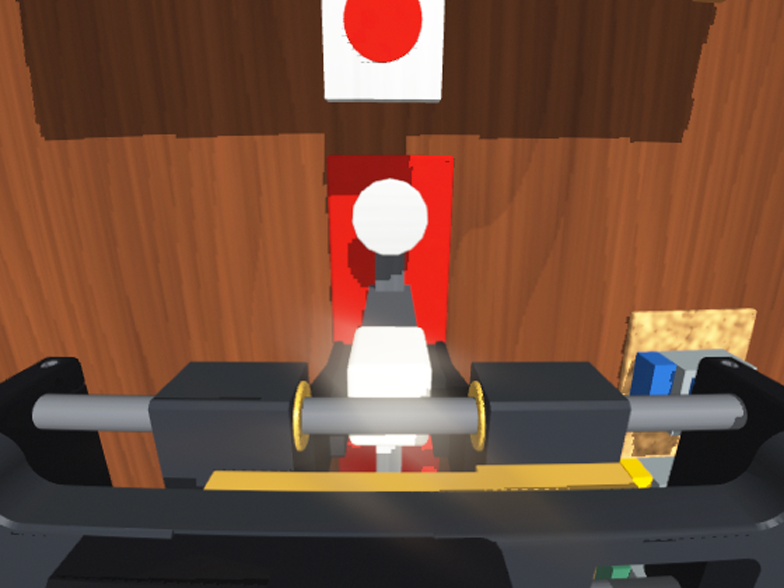

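```bash
python3 -m creep '[[1.5,-3,-10,0,0,0,20],[0,0,-20,0,0,0,20],[0,0,-20,0,0,0,20],[0,0,0,0,0,0,20],[0,0,0,0,0,0,20]]'
python3 - <<'E'
from h import *
s,p,_=st();print(p,s["ft_force"])
d=get_image("wrist");crop(d,"w12",0,0,560,420,1.4)
W=lambda a,b,z:at(d,((a+.5)/1.4-.5,(b+.5)/1.4-.5),z)
print("saddle",W(390.5,217,.0540))
im=d["img"].astype(int);m=(im[...,0]>170)&(im[...,1]<80)&(im[...,2]<80);m[90:]=0
ys,xs=np.nonzero(m);print("dot c",xs.mean()*1.4,ys.mean()*1.4,at(d,(xs.mean(),ys.mean()),.073))
E
```

```text
time: 15.7
position: [0.4701, 0.1608, 0.2671]
tool_rot: [1.225, 1.199, -1.226]
ft_force: [-0.1, -1.0, -8.9]
grip_width: 0.337
[0.47011128 0.16076865 0.2670659 ] [-0.08465546 -0.97814934 -8.86304381]
saddle [0.47068821 0.22051386 0.054     ]
dot c 390.15245901639344 122.08688524590163 [0.47135152 0.26004025 0.073     ]
```

View pics/w12.png

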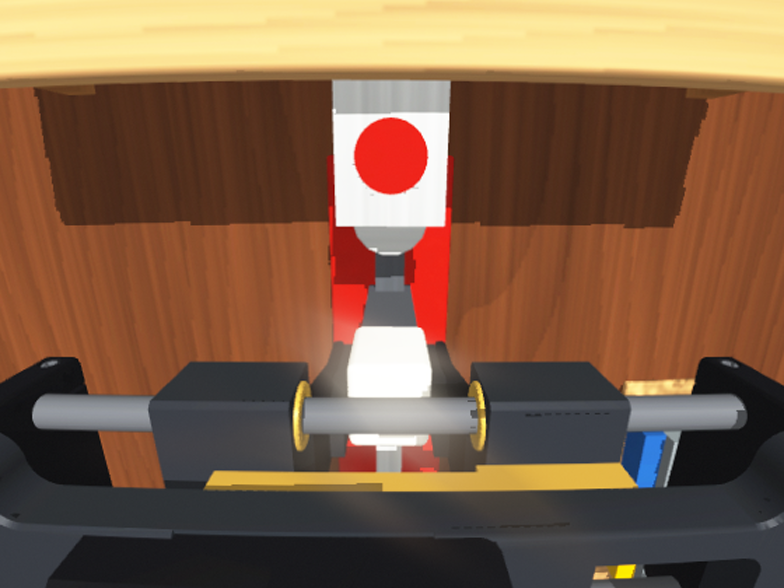

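```bash
python3 - <<'E'
from h import *
d=get_image("wrist")
W=lambda a,b,z:at(d,((a+.5)/1.4-.5,(b+.5)/1.4-.5),z)
print("dot",W(391,155.5,.073),"edge",W(335,226,.073),W(445,227,.073),"saddle",W(390.5,217,.0540))
E
```

```text
dot [0.47156571 0.24639837 0.073     ] edge [0.44711245 0.21832387 0.073     ] [0.49400081 0.21688683 0.073     ] saddle [0.47085201 0.219589   0.054     ]
```

```bash
python3 -m creep '[[0,0,-10,0,0,0,20],[0,0,-16.5,0,0,0,20],[0,0,0,0,0,0,20],[2,0,0,0,0,0,20],[0,0,0,0,0,0,20]]'
python3 - <<'E'
from h import *
s,p,_=st();print(p,s["ft_force"])
d=get_image("wrist");crop(d,"w13",0,0,560,420,1.4)
E
```

```text
time: 16.3
position: [0.4709, 0.1862, 0.2647]
tool_rot: [1.225, 1.198, -1.228]
ft_force: [0.6, -0.5, -9.5]
grip_width: 0.335
[0.47089542 0.18623722 0.26470265] [ 0.62160492 -0.47739299 -9.45820398]
```

View pics/w13.png

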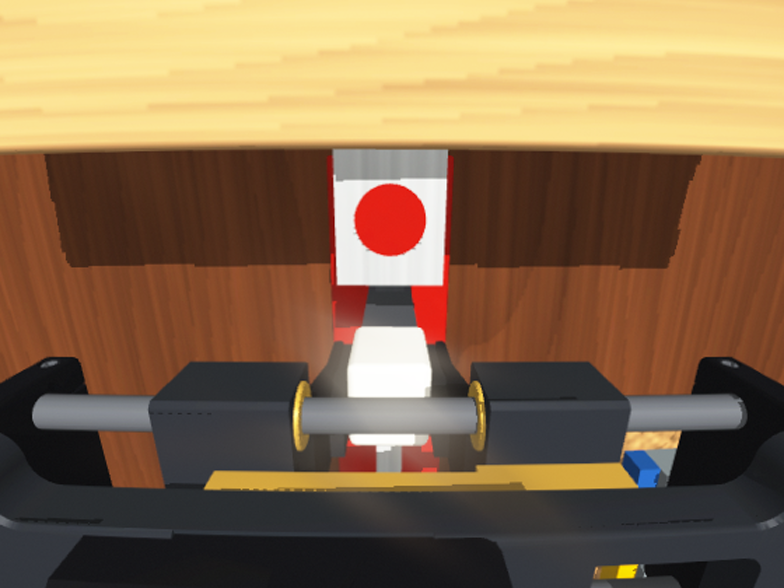

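```bash
python3 - <<'E'
from h import *
d=get_image("wrist")
W=lambda a,b,z:at(d,((a+.5)/1.4-.5,(b+.5)/1.4-.5),z)
print("dot",W(390.5,220,.073),"edge",W(339,285,.073),W(443,285,.073),"saddle",W(390.5,217,.0517))
E
```

```text
dot [0.47155293 0.24674282 0.073     ] edge [0.44834015 0.21900598 0.073     ] [0.49398575 0.21799136 0.073     ] saddle [0.47158081 0.24575289 0.0517    ]
```

```bash
python3 -m creep '[[1,0,0,0,0,0,20],[1,0,0,0,0,0,20],[0,0,0,0,0,0,20]]'
python3 - <<'E'
from h import *
s,p,_=st();print(p,s["ft_force"])
E
```

```text
time: 16.7
position: [0.4711, 0.1867, 0.2633]
tool_rot: [1.226, 1.198, -1.226]
ft_force: [-0.0, -0.2, -8.3]
grip_width: 0.339
[0.47107623 0.18667812 0.26326061] [-0.0313223  -0.19901332 -8.31232106]
```

```bash
python3 -m creep '[[0.8,0,0,0,0,0,20],[0,0,0,0,0,0,20]]'; python3 -m creep '[[0.7,0,0,0,0,0,20],[0,0,0,0,0,0,20]]'
```

```text
time: 16.9
position: [0.4712, 0.1867, 0.2631]
tool_rot: [1.226, 1.197, -1.227]
ft_force: [-2.2, -1.8, 0.6]
grip_width: 0.34
time: 17.1
position: [0.4713, 0.1869, 0.2631]
tool_rot: [1.225, 1.197, -1.227]
ft_force: [-4.4, -3.4, 7.3]
grip_width: 0.34
```

```bash
python3 -m creep '[[-0.7,0,0,0,0,0,34],[0,0,0,0,0,0,60],[0,0,0,0,0,0,60],[0,0,0,0,0,0,60],[0,0,0,0,0,0,60]]' 
python3 - <<'E'
from h import *
s,p,_=st();print(p,s["ft_force"])
d=get_image("wrist");crop(d,"w14",0,0,560,420,1.4)
E
```

```text
time: 17.6
position: [0.4711, 0.187, 0.2625]
tool_rot: [1.226, 1.198, -1.226]
ft_force: [0.2, 0.3, 0.3]
grip_width: 0.651
[0.47108169 0.18696688 0.26245946] [0.16707718 0.30493029 0.28546387]
```

View pics/w14.png

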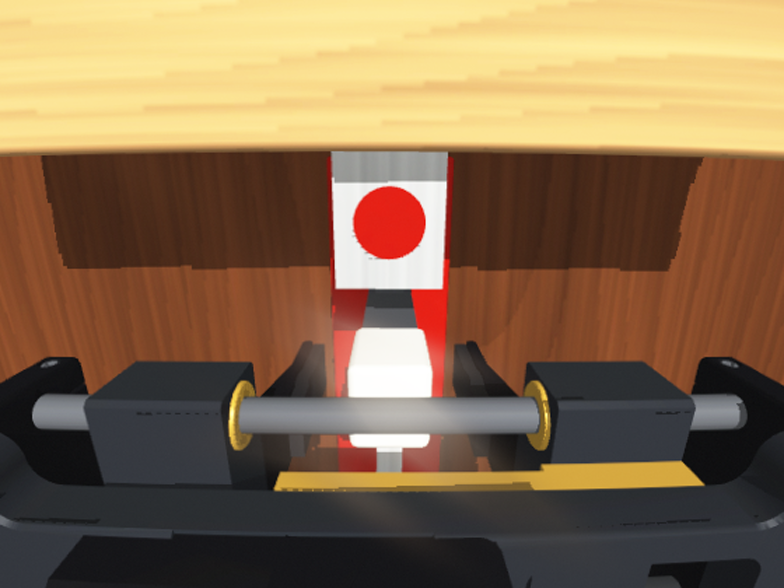

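```bash
python3 -m creep '[[-25,0,0,0,0,0,60],[-45,0,0,0,0,0,60],[0,0,20,0,0,0,0],[0,0,45,0,0,0,0],[0,0,45,0,0,0,0]]' 20 &&  python3 -m creep '[[0,0,20,0,0,0,0],[0,0,0,0,0,0,0],[0,0,0,0,0,0,0],[0,0,0,0,0,0,0],[0,0,0,0,0,0,0]]' 20
python3 - <<'E'
from h import *
s,p,Rm=st();print(p,s["ft_force"])
d=get_image("wrist");crop(d,"w15",0,0,560,420,1.4)
o,_=ray(d,(280,210));print("cam in tool",Rm.T@(o-p))
print(towards([.4684,.057,.30],down(np.radians(-1.4))))
d=get_image("top");crop(d,"t15",120,190,300,290,4)
d=get_image("scene");crop(d,"s15",250,140,480,280,3.4)
E
```

```text
time: 18.15
position: [0.4683, 0.0765, 0.3329]
tool_rot: [1.224, 1.199, -1.223]
ft_force: [0.1, -0.8, 0.0]
grip_width: 0.503
time: 18.65
position: [0.468, 0.0584, 0.3324]
tool_rot: [1.224, 1.2, -1.224]
ft_force: [-0.7, 0.5, 0.3]
grip_width: 0.052
[0.46797572 0.05837863 0.33244174] [-0.69104814  0.48219705  0.25280946]
cam in tool [ 0.01918843 -0.00130477 -0.079969  ]
(array([32.4,  0.5,  1.2]), array([ 3.92517531e-03, -4.25027989e-04,  7.40490894e-05]))
```

View pics/w15.png

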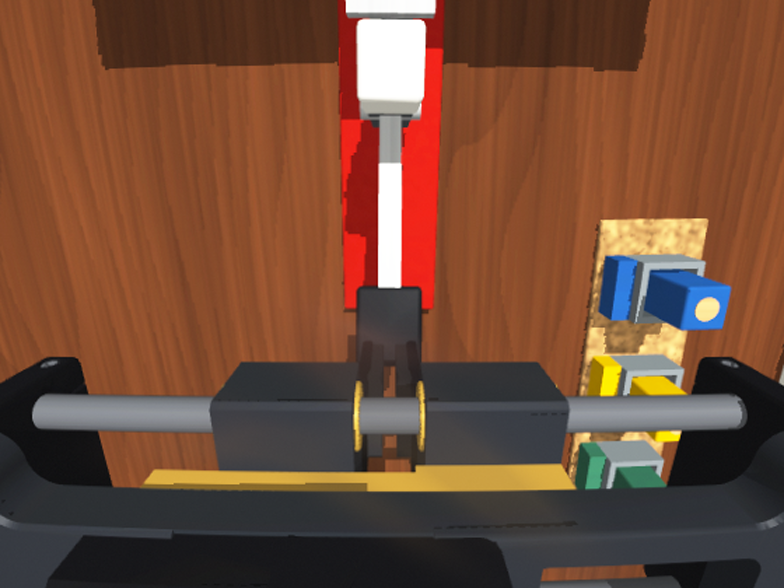

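View pics/s15.png

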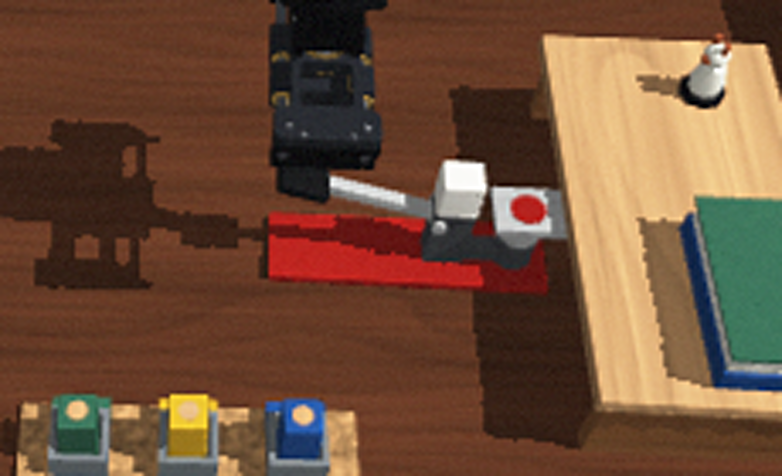

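```bash
python3 - <<'E'
from h import *
d=get_image("wrist")
W=lambda a,b,z:at(d,((a+.5)/1.4-.5,(b+.5)/1.4-.5),z)
print("grip",np.mean([W(*q,.116) for q in[(357,20),(425,20),(421,101),(358,101)]],0)); print("pad front edge",W(359,289,.113),W(421,289,.113),"base tail",W(346,305,.01),W(432,309,.01))
E
```

```text
grip [0.46974368 0.18474284 0.116     ]
pad front edge [0.45182721 0.08096092 0.113     ] [0.48347117 0.0803383  0.113     ] base tail [0.43259129 0.03894019 0.01      ] [0.49992285 0.03431123 0.01      ]
```

```bash
python3 -m creep '[[20,0,-1,0,0,0,0],[18,0.5,0,0,0,0,0],[0,0,0,0,0,0,0]]' 20 &&  python3 -m creep '[[8,0,1,0,0,0,0],[8,0,1.5,0,0,0,0],[8,0,1.5,0,0,0,0],[8,0,1,0,0,0,0],[0,0,0,0,0,0,0]]' 20
python3 - <<'E'
from h import *
s,p,Rm=st();print(p,s["ft_force"])
d=get_image("wrist");crop(d,"w16",0,0,560,420,1.4)
d=get_image("scene");crop(d,"s16",250,140,480,280,3.4)
E
```

```text
time: 19.15
position: [0.4679, 0.0581, 0.2928]
tool_rot: [1.225, 1.202, -1.227]
ft_force: [0.2, 2.1, 1.1]
grip_width: 0.007
time: 19.65
position: [0.4688, 0.0522, 0.2621]
tool_rot: [1.226, 1.197, -1.226]
ft_force: [-0.1, -2.4, 6.1]
grip_width: 0.003
[0.46882298 0.05218731 0.26209766] [-0.0884997  -2.41433254  6.12842611]
```

View pics/w16.png

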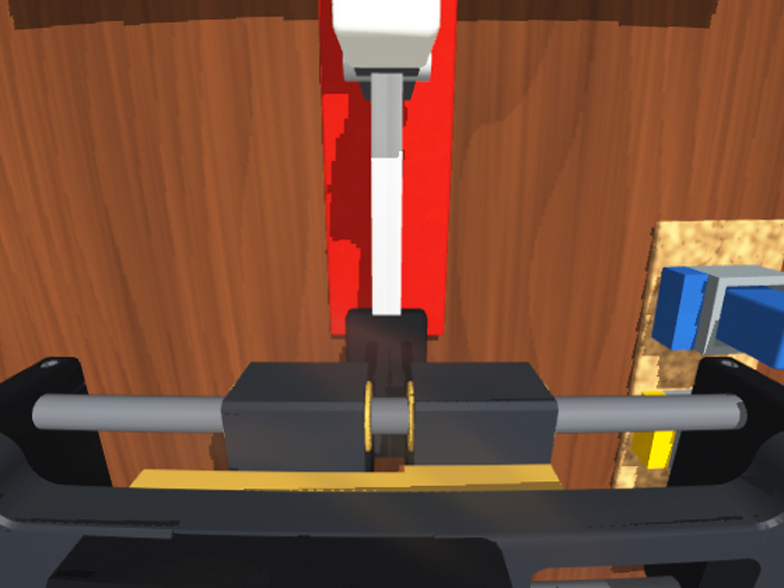

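View pics/s16.png

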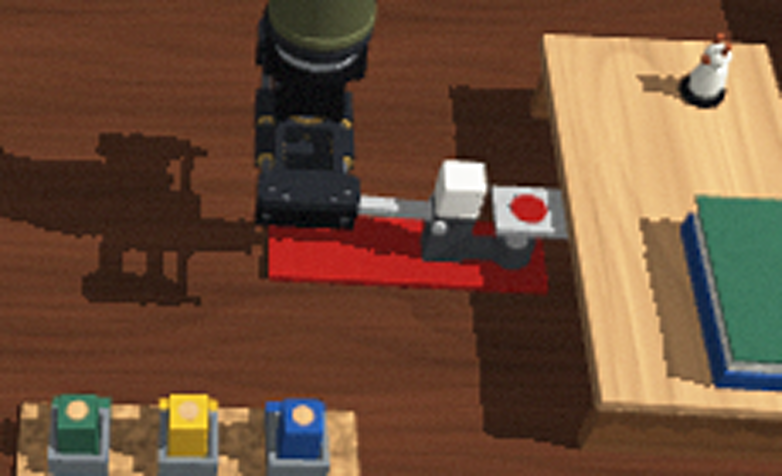

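```bash
python3 -m creep '[[8,0,1.5,0,0,0,0],[8,0,0.5,0,0,0,0],[7,0,0,0,0,0,0],[5,0,-0.5,0,0,0,0],[0,0,0,0,0,0,0]]' 20
python3 - <<'E'
from h import *
s,p,Rm=st();print(p,s["ft_force"])
d=get_image("scene");crop(d,"s17",250,140,480,280,3.4)
E
```

```text
time: 20.25
position: [0.469, 0.0518, 0.2348]
tool_rot: [1.227, 1.198, -1.225]
ft_force: [-0.9, -0.1, 8.7]
grip_width: 0.003
[0.46901048 0.05176581 0.23479467] [-0.91512021 -0.07016674  8.70158751]
```

View pics/s17.png

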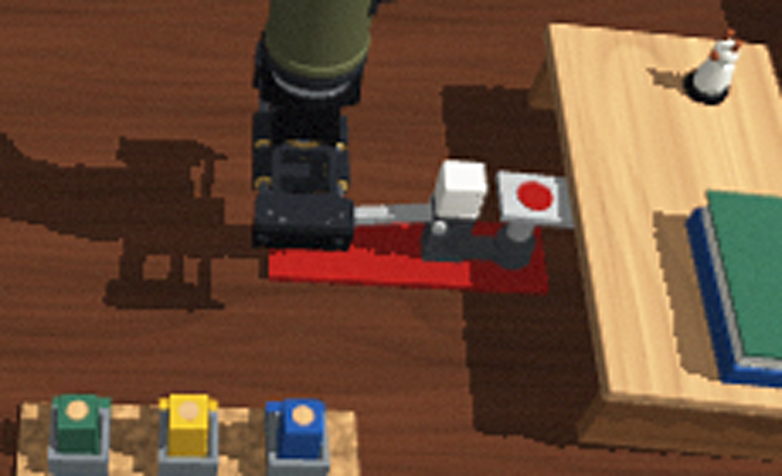

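```bash
python3 -m creep '[[3,0,-0.3,0,0,0,0],[3,0,-0.3,0,0,0,0],[0,0,0,0,0,0,0]]' 20; python3 -m creep '[[1.5,0,0,0,0,0,0],[0,0,0,0,0,0,0],[0,0,0,0,0,0,0]]'
python3 - <<'E'
from h import *
s,p,Rm=st();print(p,s["ft_force"])
d=get_image("scene");crop(d,"s18",250,140,480,280,3.4)
d=get_image("wrist");crop(d,"w18",0,0,560,420,1.4)
E
```

```text
time: 20.6
position: [0.4692, 0.0525, 0.2299]
tool_rot: [1.226, 1.198, -1.225]
ft_force: [-4.4, -0.4, 16.9]
grip_width: 0.005
time: 20.9
position: [0.4693, 0.0527, 0.2294]
tool_rot: [1.226, 1.197, -1.226]
ft_force: [-8.1, -1.6, 25.1]
grip_width: 0.004
[0.46931993 0.05271959 0.22937604] [-8.12148195 -1.60989714 25.13006549]
```

View pics/s18.png

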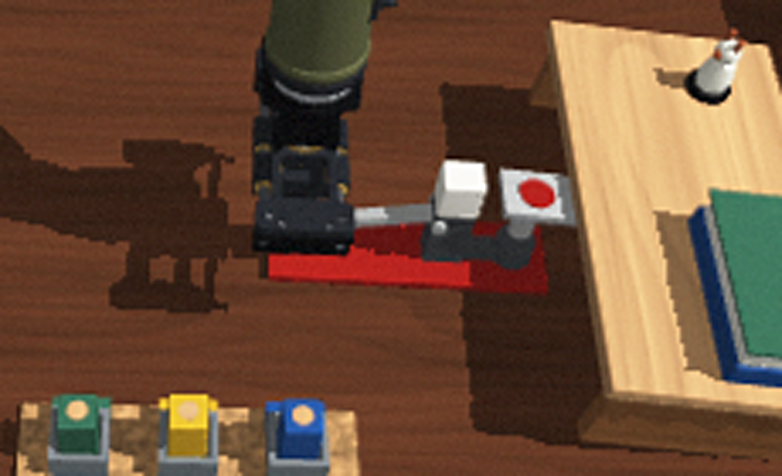

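View pics/w18.png

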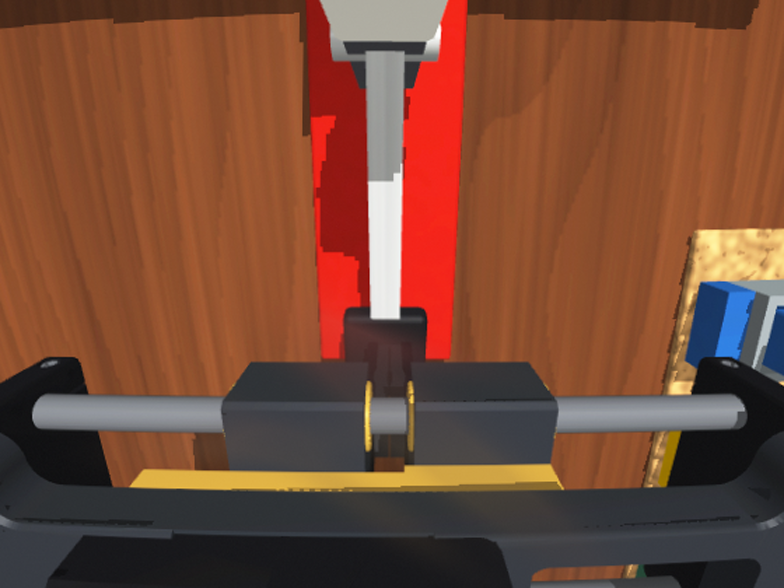

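```bash
python3 - <<'E'
from h import *
for n in("scene","top"):
    d=get_image(n)
    im=d["img"].astype(int);m=(im[...,0]>150)&(im[...,1]<90)&(im[...,2]<90)
    k,l,stt,c=cv2.connectedComponentsWithStats(m.astype(np.uint8))
    for i in range(1,k):
        P=at(d,c[i],.093)
        if stt[i,4]>20 and .2<P[1]<.3: print(n,c[i],stt[i],P)
    if n=="top": crop(d,"t18",120,190,300,290,4)
E
```

```text
scene [407.5 196.5] [403 193  10   8  62] [0.4695849  0.24984601 0.093     ]
top [158.19047619 231.92857143] [155 229   7   7  42] [0.47339823 0.24947582 0.093     ]
```

View pics/t18.png

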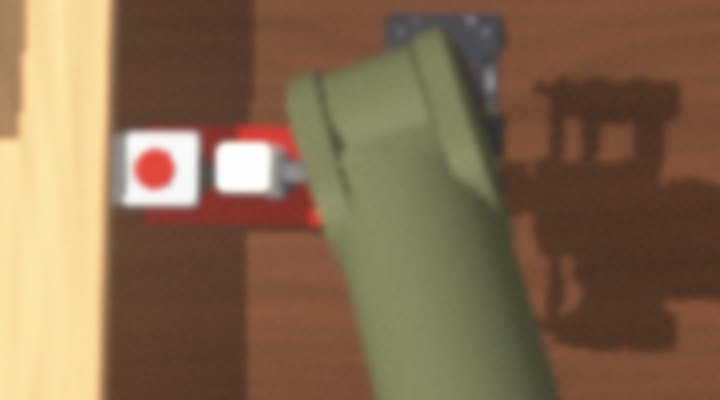

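```bash
python3 -m creep '[[-5,0,0,0,0,0,0],[-8,0,0,0,0,0,0],[-8,0,-1,0,0,0,0],[-8,0,-1,0,0,0,0],[-8,0,-1,0,0,0,0]]' 20; python3 -m creep '[[-8,0,-1.5,0,0,0,0],[-8,0,-1.5,0,0,0,0],[-8,0,-1,0,0,0,0],[-10,0,0,0,0,0,0],[-8,0,0,0,0,0,0]]'; python3 -m creep '[[0,0,0,0,0,0,0],[0,0,0,0,0,0,0]]'
python3 - <<'E'
from h import *
s,p,Rm=st();print(p,s["ft_force"])
print(towards([.4684,.058,.30],down(np.radians(-1.4))))
for n in("scene","top"):
    d=get_image(n)
    im=d["img"].astype(int);m=(im[...,0]>150)&(im[...,1]<90)&(im[...,2]<90)
    k,l,stt,c=cv2.connectedComponentsWithStats(m.astype(np.uint8))
    for i in range(1,k):
        P=at(d,c[i],.073)
        if stt[i,4]>20 and .2<P[1]<.3: print(n,c[i],stt[i],P)
    if n=="scene": crop(d,"s19",250,140,480,280,3.4)
d=get_image("wrist");crop(d,"w19",0,0,560,420,1.4)
E
```

```text
time: 21.6
position: [0.469, 0.0534, 0.2647]
tool_rot: [1.225, 1.195, -1.228]
ft_force: [-0.1, -5.1, 4.1]
grip_width: 0.005
time: 22.1
position: [0.4682, 0.0593, 0.3063]
tool_rot: [1.225, 1.199, -1.226]
ft_force: [0.5, 0.9, -0.5]
grip_width: 0.002
time: 22.3
position: [0.4683, 0.0588, 0.3057]
tool_rot: [1.226, 1.198, -1.227]
ft_force: [-0.5, -0.1, -0.3]
grip_width: 0.006
[0.46834502 0.0588227  0.30574208] [-0.45799116 -0.07930463 -0.31816251]
(array([5.7, 0.1, 0.8]), array([0.00122163, 0.00037922, 0.00044734]))
scene [402.72131148 201.09836066] [398 198  10   8  61] [0.47071523 0.24093178 0.073     ]
top [163.23529412 232.23529412] [160 229   8   8  51] [0.47355135 0.24024974 0.073     ]
```

View pics/s19.png

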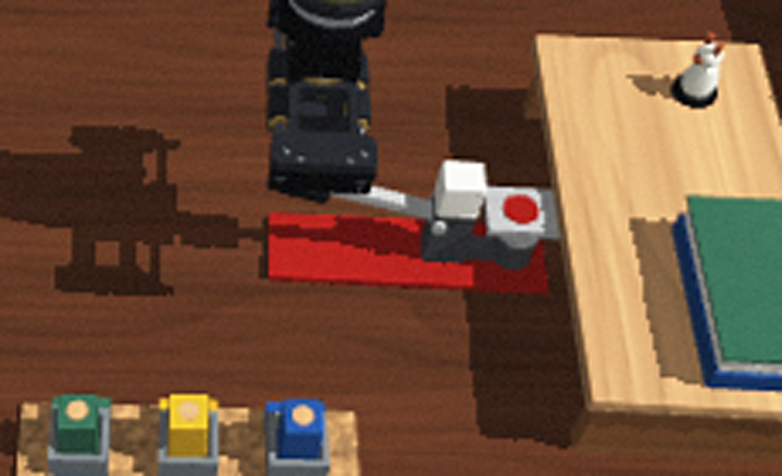

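View pics/w19.png

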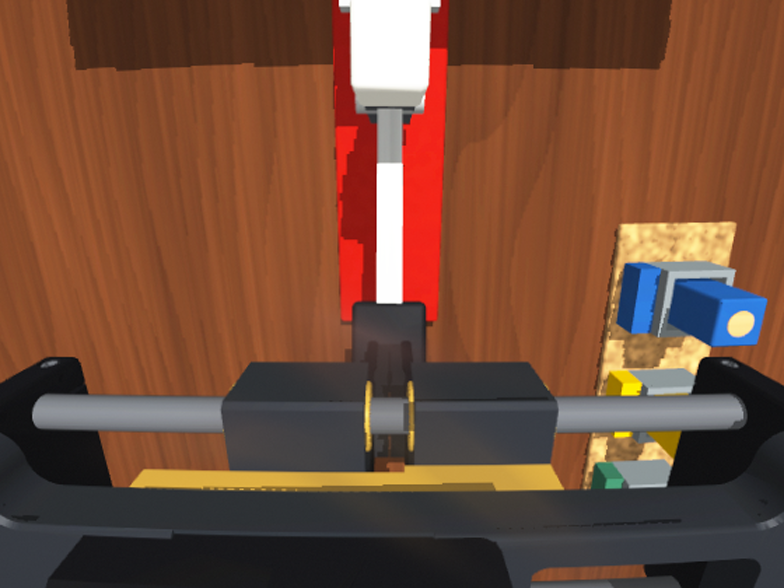

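```bash
python3 -m creep '[[14,0,0,0,0,0,0],[8,0,1,0,0,0,0],[8,0,1.5,0,0,0,0],[8,0,1.5,0,0,0,0],[8,0,1.5,0,0,0,0]]' 20; python3 -m creep '[[8,0,1,0,0,0,0],[8,0,0,0,0,0,0],[6,0,0,0,0,0,0],[3,0,-0.5,0,0,0,0],[0,0,0,0,0,0,0]]'; python3 -m creep '[[3,0,-0.3,0,0,0,0],[1.5,0,0,0,0,0,0],[0,0,0,0,0,0,0]]'
```

```text
time: 22.95
position: [0.4686, 0.0534, 0.2595]
tool_rot: [1.226, 1.198, -1.226]
ft_force: [-0.9, -0.4, 8.6]
grip_width: 0.007
time: 23.45
position: [0.4686, 0.0534, 0.235]
tool_rot: [1.226, 1.199, -1.226]
ft_force: [-2.5, -0.6, 9.4]
grip_width: 0.006
time: 23.75
position: [0.4687, 0.0539, 0.2308]
tool_rot: [1.226, 1.199, -1.226]
ft_force: [-2.2, -0.0, 10.9]
grip_width: 0.006
```

```bash
python3 -m creep '[[1.5,0,0,0,0,0,0],[0,0,0,0,0,0,0],[0,0,0,0,0,0,0]]'; python3 -m creep '[[0.8,0,0,0,0,0,0],[0,0,0,0,0,0,0],[0,0,0,0,0,0,0]]'
python3 - <<'E'
from h import *
s,p,Rm=st();print(p,s["ft_force"])
for n in("scene","top"):
    d=get_image(n)
    im=d["img"].astype(int);m=(im[...,0]>150)&(im[...,1]<90)&(im[...,2]<90)
    k,l,stt,c=cv2.connectedComponentsWithStats(m.astype(np.uint8))
    for i in range(1,k):
        P=at(d,c[i],.093)
        if stt[i,4]>20 and .2<P[1]<.3: print(n,c[i],stt[i],P)
    crop(d,n+"20",*((250,140,480,280,3.4) if n=="scene" else (120,190,300,290,4)))
E
```

```text
time: 24.05
position: [0.4688, 0.0541, 0.2302]
tool_rot: [1.226, 1.199, -1.226]
ft_force: [-4.6, -1.0, 17.8]
grip_width: 0.003
time: 24.35
position: [0.4689, 0.0542, 0.2299]
tool_rot: [1.225, 1.198, -1.226]
ft_force: [-6.7, -0.8, 23.4]
grip_width: 0.002
[0.46887487 0.05416099 0.22988565] [-6.73804701 -0.80999817 23.40878379]
scene [405.2295082  196.40983607] [401 193  10   8  61] [0.46946271 0.24356676 0.093     ]
top [160.88372093 231.88372093] [158 229   7   7  43] [0.47339323 0.24223757 0.093     ]
```

View pics/scene20.png

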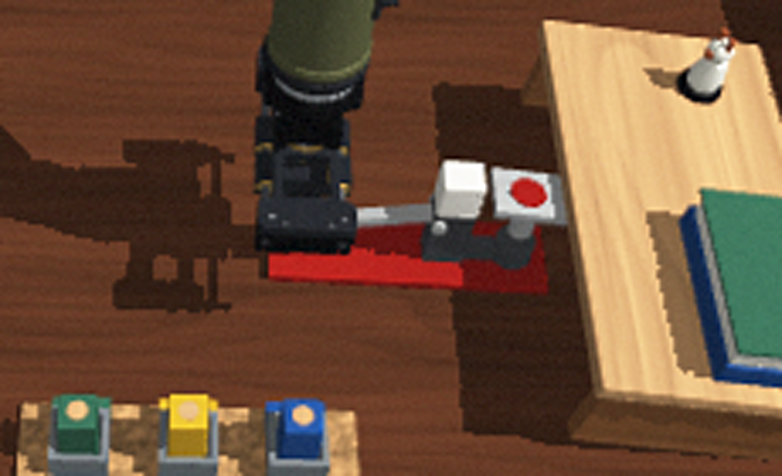

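View pics/top20.png

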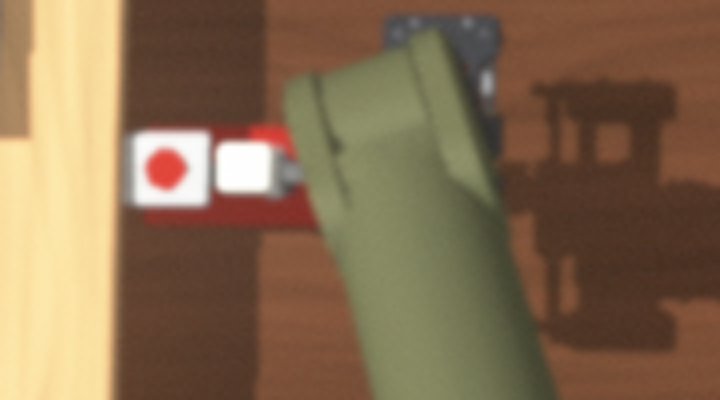

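```bash
python3 - <<'E'
from h import *
t=get_image("top");s=get_image("scene")
T=lambda a,b,z:at(t,((a+.5)/4-.5+120,(b+.5)/4-.5+190),z)
S=lambda a,b,z:at(s,((a+.5)/3.4-.5+250,(b+.5)/3.4-.5+140),z)
print("grip top",T(245,168,.116),S(462,172,.116))
print("base toe corners",T(147,225,.01),S(546,292,.01),"tail",S(268,284,.01))
print("dot",T(166,170,.093),S(528,192,.093), "edge",T(211,130,.092),T(211,207,.092))
q=monitor.get_state();print(q["time"],q["ft_force"],q["position"])
E
```

```text
grip top [0.47175346 0.1844548  0.116     ] [0.46777565 0.1846554  0.116     ]
base toe corners [0.43936432 0.2733607  0.01      ] [0.51076057 0.2714215  0.01      ] tail [0.51021742 0.03469888 0.01      ]
dot [0.47274039 0.24158908 0.093     ] [0.46844319 0.24290474 0.093     ] edge [0.49890622 0.21158959 0.092     ] [0.44772275 0.2116607  0.092     ]
24.55 [-6.41921201 -0.62265598 23.69670442] [0.46886378 0.05416851 0.22989683]
```

```bash
python3 -m creep '[[0,0,0,0,0,0,0],[0,0,0,0,0,0,0],[0,0,0,0,0,0,0]]'; python3 - <<'E'
from bench import ctrl
print(ctrl.close_job())
E
```

```text
time: 24.85
position: [0.4689, 0.0542, 0.2299]
tool_rot: [1.225, 1.198, -1.226]
ft_force: [-6.7, -0.7, 23.6]
grip_width: 0.005
the job is handed in; nothing more can be done
None
```

I finished the job and handed it in at about 25 s, with the jack's handle held down on its second stroke. The interface reports no verdict.

- **Yellow block:** it is back in its holder and stood as upright and as deep as the blue and green blocks in the pictures.
- **Jack:** it was set flat and let go with its saddle about 1 mm from the red dot in the wrist camera image.
- **Strokes:** I pressed the handle fully down once, let it come back up, then pressed it to its stop again.

At hand-in the fingertip was at about 48 mm, which is the stop height, and the push was steady at about 23 N. The shelf edge was raised on the saddle, with the saddle about 2.5 mm from the dot in plan. The figurine was standing. I never saw the gripper near the shelf or the other things.

- **Shelf slid a little:** after the first stroke it came down about 6 mm towards the robot's −y side, against limits of 12 mm for the saddle and 35 mm for the shelf. I left it there.
- **Side force:** the final press also has about 7 N sideways.
- **Cameras:** the scene and top views disagree by about 4 mm in x.
- **Not measured directly:** the lift height and the jack's load on the shelf. I judged these from the images and the handle being at its stop.

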